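Draw a tube joint tight with a cam lock

ROBOT

A 6-joint arm with a two-finger parallel gripper is mounted at the origin on a cart in front of the work surface, level with it; the furniture and walls round the work are solid. World frame = base frame: x ahead of the robot, y to its left, z up, the work surface at z = 0. Lengths are in mm, angles in rad, forces in N, time in s.
With the tool pointing down it reaches from about 250 to 775 mm from the base axis. Payload 4 kg.
Tool frame: the origin (TCP) lies midway between the tips of the shut fingers; the grasp point (between the pads) lies 19 mm behind it (bot.hold_point_z is the z of the grasp point in the tool frame, in mm); z points along the fingers, x is the direction in which the jaws open and shut, and the axes are right-handed (so a half turn about z gives the same grasp; the last joint's range is limited). The gripper opens to 94 mm and grips with 3 to 60 N. Pads are 16 mm wide; open, the fingers measure 119 mm over their backs; the gripper's body (75 mm by 177 mm) begins 78 mm behind the grasp point.
Start: joints at [-1.283, 0.087, 1.371, -0, 1.684, -0.103], TCP at [209.51, -508.553, 205.506] pointing down, gripper open.
Joint ranges: [-3.1, 3.1], [-0.76, 2.03], [0.27, 2.55], [-1.08, 4.22], [0.17, 2.65], [-2.57, 2.57]. Speed limits (rad/s): [2.79, 2.79, 3.14, 3.14, 3.14, 3.14].

INTERFACE

Orientations are given as [roll, pitch, yaw] about the fixed x, y, z axes, in that order (R = Rz(yaw) Ry(pitch) Rx(roll)).
In Python, from bench import sensors, camera, bot gives the robot as it stands.
- The arm moves only by the tool play_rows, never from a script. Its argument "targets" is a list of rows, each a list of 7 numbers: the turn, a rotation vector about the world's x, y, z in rad, then the shift along the world's x, y, z in mm, then the finger opening in mm, from 0 to 94. In form: [[ax, ay, az, dx, dy, dz, hand], ...]. A call has exactly 10 rows; each row is the pose to reach, as a shift and turn from the pose commanded when the call began; what a row does not reach only later rows make up. A row lasts 1/8 s, in which the tool goes at most 62.5 mm and 10.7 degrees, less where a joint would pass 70% of its speed; a pose out of reach is approached as far as the arm can. A call with a gripper value outside its range is refused whole. The fingers move at their own pace and stop on an object; the grip force is fixed at half the most. Time passes only in rows, so rows that repeat a pose let the fingers close, or fill a call up. It gives the time, the measured TCP pose, the force and the opening at its end, in the units of the state.
- sensors.state(): the state, without advancing time (a new reading comes with each control period).
- camera(name): name is "side" or "top"; returns a dict with "frame" (400x640x3 uint8, blue, green, red), "range_z" (400x640 float32, mm along the optical axis (not along the pixel's ray), 0 where there is no reading), "fx", "fy", "cx", "cy" (pixels), "k1" (the pictures are not rectified: a ray, as slopes to the right and down, at radius r is drawn at 1 + k1 r^2 times it, then the intrinsics apply), "world_from_camera" (4x4, takes a point from camera to world coordinates). Camera axes: x right, y up, looking along -z (the intrinsics and any distortion apply to the point x, -y, -z); pixel columns grow to the right and rows downward; lengths in mm; the calibration is good to about 2 mm. A picture is of the moment at which its call begins.
- bot.hand_in(): hands the job in, once; it reports no verdict.
The state is a dict: "clock": time; "joint_pos": joint angles; "joint_vel": joint speeds; "effort": joint torques, N m; "tcp_pos": TCP position; "eef_rot": TCP orientation; "wrist_force": force on the tool from outside, world axes, zero at the start; "ft_torque": the same for the moment, N m; "finger_gap": finger opening in mm.
Only numpy, scipy, OpenCV 4.12 (cv2) and the standard library are available. Lean on these libraries where they do the work, as an engineer would, in place of code of your own. Each camera call takes 0.05 s, during which the arm holds its last target.

TASK

Lay the loose tube with the ball-headed stud on the jig's bed and slide it between the guide rails, stud first, until it rests against the rubber buffer with the ball inside the open cam lock. Then let go of it and turn the lock's red-posted lever clockwise until the cam has drawn the joint properly tight, going by feel and without forcing the lock, and leave it so. Do not knock over or push away the carton, the oil bottle or the cup.

Things in the scene. Friction and masses are not known exactly. Their poses are not given: they have to be found in the camera images.
- jig: Joint jig fixed to the bench: aluminium bed 235 x 90 mm, 10 mm thick (top at z = 10 mm), two blue guide rails and a cam lock at one end. Origin on the cam's turning axis at bench level; x = the way the tube is slid in, y across, z up. Bed from x = -190 to +45 mm. Rails at x = -95 to -43 mm, inner faces at y = -17.5 and +17.5 mm, tops at z = 34 mm.
- guide_mouth (a point): Middle of the guide's mouth on the bed (jig x = -115 mm, z = 10 mm). From here low flared lead-ins (tops at z = 22 mm), about 43 mm apart at the mouth, narrow to the rails' 35 mm at jig x = -95 mm.
- buffer_nominal (a point): Usual place of the face of the two sprung black rubber buffer pads (jig x = -47 mm, z = 26 mm), one below and one above (up to z = 42 mm) an 18 mm high gap for the stud. The tube's stud end bears on them; the ball is then about 15.5 mm from the cam's axis. Their true place is up to 3 mm nearer or farther each time: it can only be felt. They give 1 mm for 20 N.
- cam: Cam of the lock, a steel drum 61 mm across under a lever, turning about the upright axis at the jig's origin (this body turns with it). Clockwise from above tightens. It starts open, mouth towards the rails, lever 1.25 rad counter-clockwise of the jig's x axis (0.15 rad either way). It stays where it is left.
- cam_axis (a point): Point on the cam's axis at stud height (z = 26 mm). The cam's curved wall draws the ball in 6 mm per rad. It meets the ball after some 1.2 to 2.3 rad of turning; tight comes at some 1.6 to 2.7 rad, depending on the buffer: only feel tells.
- cam_post (a point): Upright red round post at the lever's end, 12 mm thick, free from z = 50 to 97 mm, 60 mm from the cam's axis; the point is on its axis at z = 78 mm. Lever below it: 12 mm wide, eye 18 mm, top at z = 50 mm. Turning it takes about 1 N at the post while free, then rises smoothly: properly tight at 5 to 7 N; 12 N overloads the lock.
- tube: Loose square aluminium tube 32 x 160 x 32 mm, about 0.25 kg, lying on the bench; a black plug in one end carries a steel stud with a ball head. Origin: centre of the underside; y along the tube towards the stud, z up. The plug's face is at y = +82 mm. In the jig its y axis runs along the jig's x axis, underside on the bed.
- tube_mid (a point): Centre of the tube (half-way along and half-way up, 16 mm above its underside); grasp it here across its 32 mm width.
- ball (a point): Centre of the stud's ball head, 15 mm across, on a 7 mm shaft: 113.5 mm from the tube's middle along the tube's +y axis, 16 mm above the underside. It passes through the gap between the pads into the cam's mouth.
- carton: Small closed carton, 65 x 70 x 55 mm, a bystander beside the jig; origin at the centre of its underside.
- oil_bottle: Yellow oil bottle with red nozzle, 48 mm thick, 92 mm tall, a bystander; origin at the centre of its underside.
- cup_steel: Grey steel cup with pins in it, 59 mm across, 64 mm tall, a bystander; origin at the centre of its underside.

How it is judged (in metres and radians):
On the way, in this order (a step that is already met when the one before it is completed fails the run):
1. the tube lies in the guide with its ball inside the cam, the lever still open (horizontal distance between ball and cam_axis below 0.0205 m and y of ball in the frame of jig between -0.008 and 0.008 m and height (world z) of ball between 0.022 and 0.031 m and y of cam_post in the frame of jig above 0.045 m), for 0.2 s.
2. the cam has been turned by its lever and bears on the ball (y of cam_post in the frame of jig below 0.04 m and contact force between tube and cam above 18 N and y of ball in the frame of jig between -0.008 and 0.008 m and height (world z) of ball between 0.022 and 0.031 m), for 0.1 s.
At the end, for the whole second after the job is handed in: The tube lies on the bed between the rails (within 0.12 rad of straight and 0.1 rad of level, ball within 8 mm of the centre line and within 19.5 mm of the cam's axis), and the released cam holds the ball with 18 to 45 N, all at rest (contact force between tube and cam between 18 and 45 N and horizontal distance between ball and cam_axis below 0.0195 m and y of ball in the frame of jig between -0.008 and 0.008 m and height (world z) of ball between 0.022 and 0.031 m and angle between the y axis of tube and the x axis of jig, either way round below 0.12 rad and angle between tube's own z axis and vertical below 0.1 rad and linear speed of tube below 0.01 m/s and angular speed of cam below 0.05 rad/s); the robot touches nothing.
It fails at once if the lock is overloaded: more than 50 N between cam and tube (contact force between tube and cam above 50 N).
It fails at once if the carton, oil bottle or cup is pushed more than 20 mm or tipped (distance of any of carton, oil_bottle, cup_steel from where it was at the start of the episode above 0.02 m or angle between any of carton, oil_bottle, cup_steel's own z axis and vertical above 0.3 rad).
It also fails if it takes over 72 s, if anything falls off the work surface, if the arm or the gripper's body presses on something with over 40 N, if the wrist force passes 120 N, or if a joint passes its speed limit or range.

## Working session

There is one attempt and no reset: what is moved stays moved. The work goes in short steps, Python scripts to look and compute and a tool call to move; the robot and the scene stay as the last step left them, time stands still between calls to the robot, and variables do not carry over. Pictures are saved under pics/ and viewed, and the job is handed in when it is done.

Besides the shell and the picture viewer there is one more tool, called after "Request:" as name([rows], argument=value, ...), one row to a line, values as JSON. play_rows: Moves the arm, as the interface text tells. Its arguments: {"type":"object","properties":{"targets":{"type":"array","items":{"type":"array","items":{"type":"number"}}}},"required":["targets"]}

```bash
ls; mkdir -p pics; python3 - <<'E'
from bench import sensors,camera,bot
import cv2,numpy as np
print(sensors.state(), bot.hold_point_z)
for n in("side","top"):
    c=camera(n); cv2.imwrite(f"pics/{n}0.png",c["frame"]); np.savez(f"{n}0.npz",**c)
    print(n,c["fx"],c["fy"],c["cx"],c["cy"],c["k1"],np.round(c["world_from_camera"],3).tolist())
E
```

```text
pics
{'clock': 0.0, 'joint_pos': array([-1.28308368e+00,  8.79055409e-02,  1.37222536e+00,  5.85934240e-06,
        1.68357730e+00, -1.03086220e-01]), 'joint_vel': array([ 0.00031342, -0.00062401,  0.00155802, -0.00133531, -0.00112082,
        0.00024666]), 'effort': array([-1.29118296e-03, -3.40178096e+01, -3.02427399e+01,  7.14873383e-02,
        3.28594493e-02, -1.74272823e-04]), 'tcp_pos': array([ 209.36168698, -508.01420779,  204.34585658]), 'eef_rot': array([-3.14136916e+00,  2.10371612e-03, -1.17999657e+00]), 'wrist_force': array([-0.14864167, -0.87270417, -0.16707004]), 'ft_torque': array([ 0.00769265, -0.00319585,  0.00465387]), 'finger_gap': 94.108594940313} -18.8
side 457.9856305439224 457.9856305439224 316.40418359382545 202.0797165187523 0.037457097518884534 [[-0.945, 0.166, -0.281, 152.385], [-0.326, -0.434, 0.84, 1099.032], [0.018, 0.886, 0.464, 681.709], [0.0, 0.0, 0.0, 1.0]]
top 488.45359961755884 488.45359961755884 321.71549593301376 203.53373142010742 -0.06295017707358895 [[0.021, 0.993, -0.12, 386.593], [-1.0, 0.022, 0.013, -10.097], [0.016, 0.12, 0.993, 1382.863], [0.0, 0.0, 0.0, 1.0]]
```

View pics/top0.png

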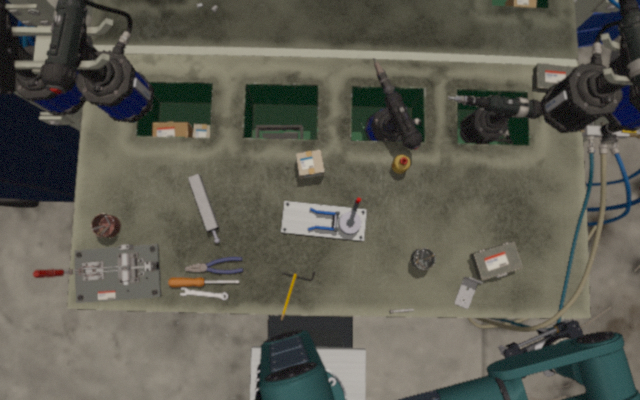

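View pics/side0.png

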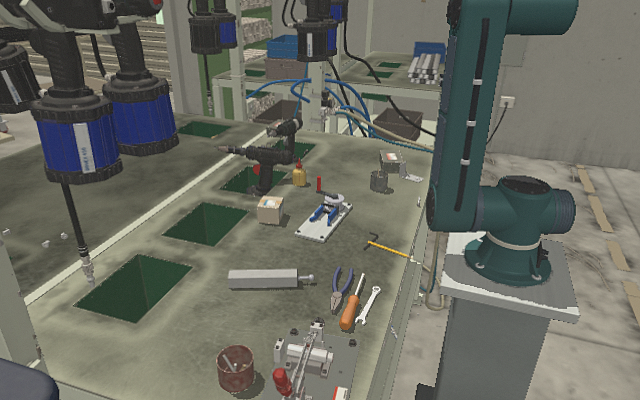

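```bash
cat > h.py <<'E'
import numpy as np,cv2
def load(f):
    return dict(np.load(f))
def K(c):
    return np.array([[c["fx"],0,c["cx"]],[0,c["fy"],c["cy"]],[0,0,1]],float), np.array([float(c["k1"]),0,0,0,0])
def rays(c,uv):
    k,d=K(c); uv=np.asarray(uv,float).reshape(-1,1,2)
    # inverse of x_d = x(1+k1 r^2)
    n=cv2.undistortPointsIter(uv,k,d,None,None,(3,100,1e-12)).reshape(-1,2)
    return n
def onplane(c,uv,z):
    n=rays(c,uv); T=c["world_from_camera"]
    d=np.c_[n[:,0],-n[:,1],-np.ones(len(n))]@T[:3,:3].T; o=T[:3,3]
    return o+d*((z-o[2])/d[:,2])[:,None]
def cloud(c):
    v,u=np.mgrid[0:400,0:640]; n=rays(c,np.c_[u.ravel(),v.ravel()])
    z=c["range_z"].ravel(); p=np.c_[n[:,0]*z,-n[:,1]*z,-z]
    T=c["world_from_camera"]; P=p@T[:3,:3].T+T[:3,3]; P[z==0]=np.nan
    return P.reshape(400,640,3)
def proj(c,P):
    T=np.linalg.inv(c["world_from_camera"]); p=np.atleast_2d(P)@T[:3,:3].T+T[:3,3]
    n=np.c_[p[:,0]/-p[:,2],-p[:,1]/-p[:,2]]; r=(n**2).sum(1,keepdims=True)
    n=n*(1+c["k1"]*r); return np.c_[n[:,0]*c["fx"]+c["cx"],n[:,1]*c["fy"]+c["cy"]]
E
python3 - <<'E'
from h import *
c=load("top0.npz");P=cloud(c)
s=load("side0.npz")
for n,im,(x0,y0,x1,y1),f in (("tj",c["frame"],(270,140,430,260),5),("tt",c["frame"],(175,165,235,250),7),("sj",s["frame"],(240,150,400,250),5),("st",s["frame"],(210,250,330,310),6)):
    cv2.imwrite(f"pics/{n}.png",cv2.resize(im[y0:y1,x0:x1],None,fx=f,fy=f,interpolation=cv2.INTER_CUBIC))
for name,X in(("bench",P[255:262,330:400]),):print(name,np.nanmedian(X.reshape(-1,3),0))
# tube
for (cc,PP,nm) in ((c,P,"top"),(s,cloud(s),"side")):
    m=(PP[...,2]>22)&(PP[...,2]<42)&(PP[...,0]>250)&(PP[...,0]<550)&(PP[...,1]>180)&(PP[...,1]<400)
    print(nm,m.sum())
    q=PP[m]
    if m.sum()>20:
        r=cv2.minAreaRect(q[:,:2].astype(np.float32));print(r,np.median(q[:,2]))
E
```

```text
bench [ 4.02176225e+02 -1.52413174e+02 -1.28359382e-01]
top 551
((424.12738037109375, 310.7569274902344), (94.14790344238281, 251.4666290283203), 72.15160369873047) 30.042495877410147
side 596
((423.30584716796875, 316.66680908203125), (91.36344146728516, 252.95431518554688), 73.09496307373047) 29.118095002857274
```

```bash
python3 - <<'E'
import cv2,numpy as np
a=cv2.imread("pics/tj.png");print(a.shape)
E
```

```text
(600, 800, 3)
```

View pics/tj.png

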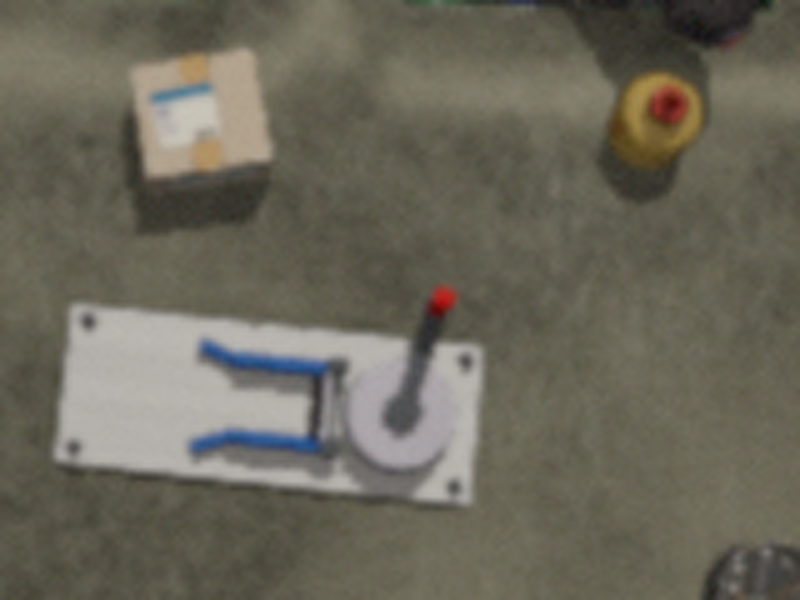

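View pics/tt.png

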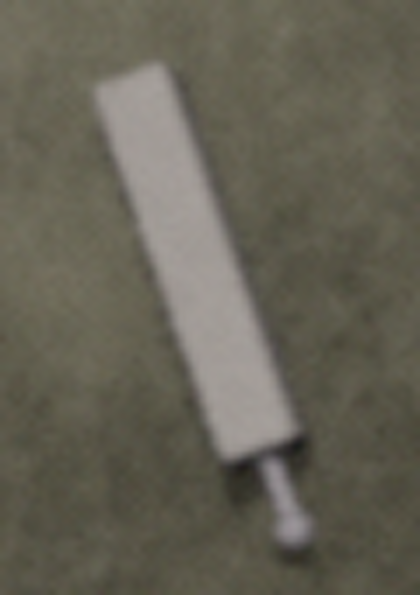

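View pics/sj.png

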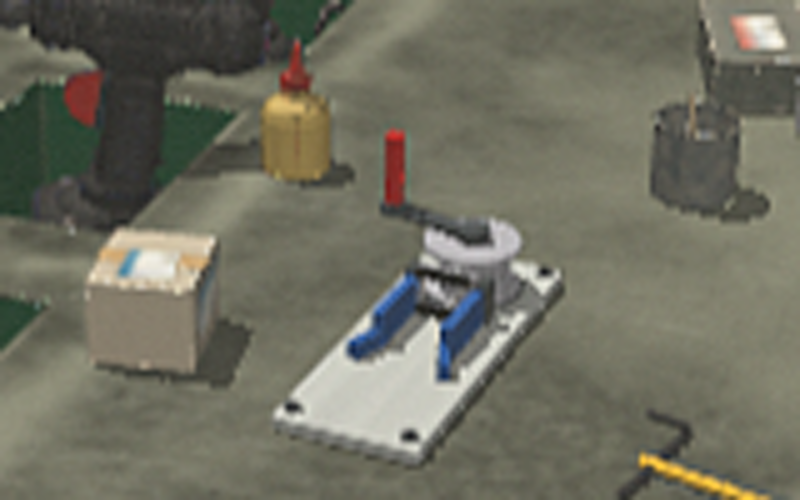

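View pics/st.png

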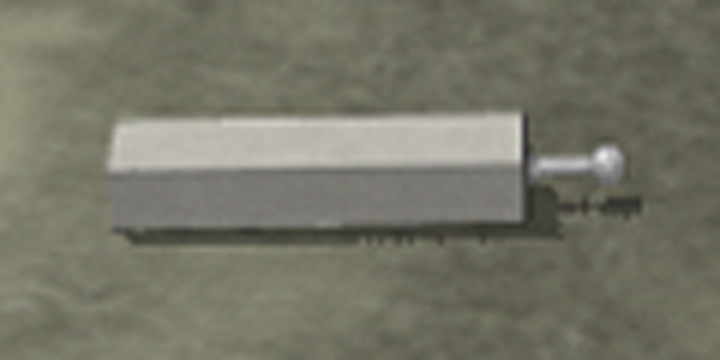

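```bash
cat >> h.py <<'E'
def ortho(c,z,x0,x1,y0,y1,s=4):
    # image: col = (x-x0)*s, row=(y-y0)*s
    xs=np.arange(x0,x1,1/s);ys=np.arange(y0,y1,1/s)
    X,Y=np.meshgrid(xs,ys);uv=proj(c,np.c_[X.ravel(),Y.ravel(),np.full(X.size,z)]).astype(np.float32)
    return cv2.remap(c["frame"],uv[:,0].reshape(X.shape),uv[:,1].reshape(X.shape),cv2.INTER_CUBIC)
E
python3 - <<'E'
from h import *
C={"top":load("top0.npz"),"side":load("side0.npz")}
c=C["top"]
# check roundtrip
print(onplane(c,[[323,221]],10),proj(c,onplane(c,[[323,221]],10)))
def fit(nm,z,box,thr=None,tag=""):
    im=ortho(C[nm],z,*box); g=cv2.GaussianBlur(cv2.cvtColor(im,cv2.COLOR_BGR2GRAY),(0,0),3)
    t,m=cv2.threshold(g,thr or 0,255,cv2.THRESH_BINARY+(0 if thr else cv2.THRESH_OTSU))
    cs,_=cv2.findContours(m,cv2.RETR_EXTERNAL,cv2.CHAIN_APPROX_NONE)
    k=max(cs,key=cv2.contourArea); r=cv2.minAreaRect(k)
    b=cv2.boxPoints(r)/4+[box[0],box[2]]
    print(nm,tag,"thr",t,"ctr",np.array(r[0])/4+[box[0],box[2]],"size",np.array(r[1])/4,r[2]); print(np.round(b,1).tolist())
    cv2.polylines(im,[np.int32(cv2.boxPoints(r))],True,(0,255,0),1)
    cv2.imwrite(f"pics/o_{nm}_{tag}.png",cv2.resize(im,None,fx=.5,fy=.5,interpolation=cv2.INTER_AREA))
for nm in C:
    fit(nm,32,(320,520,220,380),tag="tube")
    fit(nm,10,(280,440,-140,140),tag="jig")
E
```

```text
[[503.47458455 -32.94567297  10.        ]] [[323. 221.]]
top tube thr 108.0 ctr [328.01945019 299.87368011] size [ 15.14585686 159.94215393] 0.7221774458885193
[[319.4, 379.7], [321.5, 219.8], [336.6, 220.0], [334.6, 379.9]]
top jig thr 92.0 ctr [359.875 -65.5  ] size [149.   159.75] 90.0
[[280.0, -140.0], [439.8, -140.0], [439.8, 9.0], [280.0, 9.0]]
side tube thr 135.0 ctr [499.5473938  288.80276489] size [57.16372299 35.88415909] 21.501436233520508
[[466.4, 295.0], [479.5, 261.6], [532.7, 282.6], [519.6, 316.0]]
side jig thr 113.0 ctr [359.875 -62.5  ] size [155.   159.75] 90.0
[[280.0, -140.0], [439.8, -140.0], [439.8, 15.0], [280.0, 15.0]]
```

```bash
python3 - <<'E'
from h import *
C={"top":load("top0.npz"),"side":load("side0.npz")}
c=C["top"]
print(onplane(c,[[203,207]],32))
def fit(nm,z,box,thr=None,tag=""):
    im=ortho(C[nm],z,*box); g=cv2.GaussianBlur(cv2.cvtColor(im,cv2.COLOR_BGR2GRAY),(0,0),3)
    t,m=cv2.threshold(g,thr or 0,255,cv2.THRESH_BINARY+(0 if thr else cv2.THRESH_OTSU))
    m=cv2.morphologyEx(m,cv2.MORPH_OPEN,np.ones((61,61))) if tag=="tube" else m
    cs,_=cv2.findContours(m,cv2.RETR_EXTERNAL,cv2.CHAIN_APPROX_NONE)
    k=max(cs,key=cv2.contourArea); r=cv2.minAreaRect(k)
    b=cv2.boxPoints(r)/4+[box[0],box[2]]
    print(nm,tag,"thr",t,"ctr",np.array(r[0])/4+[box[0],box[2]],"size",np.array(r[1])/4,r[2]); print(np.round(b,1).tolist())
    cv2.polylines(im,[np.int32(cv2.boxPoints(r))],True,(0,255,0),1)
    cv2.imwrite(f"pics/o_{nm}_{tag}.png",cv2.resize(im,None,fx=.5,fy=.5,interpolation=cv2.INTER_AREA))
for nm in C:
    fit(nm,32,(400,660,230,390),tag="tube",thr=None)
    fit(nm,10,(420,580,-180,110),tag="jig")
E
cd pics; python3 -c "
import cv2,numpy as np
for t in('tube','jig'):
  cv2.imwrite(f'o_{t}.png',np.hstack([cv2.imread(f'o_top_{t}.png'),cv2.imread(f'o_side_{t}.png')])[:600,:])
"
```

```text
[[533.15725569 302.17902956  32.        ]]
top tube thr 121.0 ctr [548.61997986 305.96201324] size [161.35644531  31.83817863] 22.059206008911133
[[467.9, 290.4], [479.8, 260.9], [629.4, 321.5], [617.4, 351.0]]
top jig thr 131.0 ctr [505.78973389 -34.68106079] size [237.31884766  91.08125305] 85.18013763427734
[[450.4, -149.1], [541.2, -156.7], [561.1, 79.7], [470.4, 87.4]]
side tube thr 143.0 ctr [547.2671814  308.35585022] size [160.04060364  34.51170731] 21.61118507385254
[[466.5, 294.9], [479.2, 262.8], [628.0, 321.8], [615.3, 353.9]]
side jig thr 148.0 ctr [506.80870056  -1.40684509] size [178.83908081  91.24408722] 85.40188598632812
[[454.2, -86.9], [545.1, -94.2], [559.5, 84.1], [468.5, 91.4]]
```

View pics/o_jig.png

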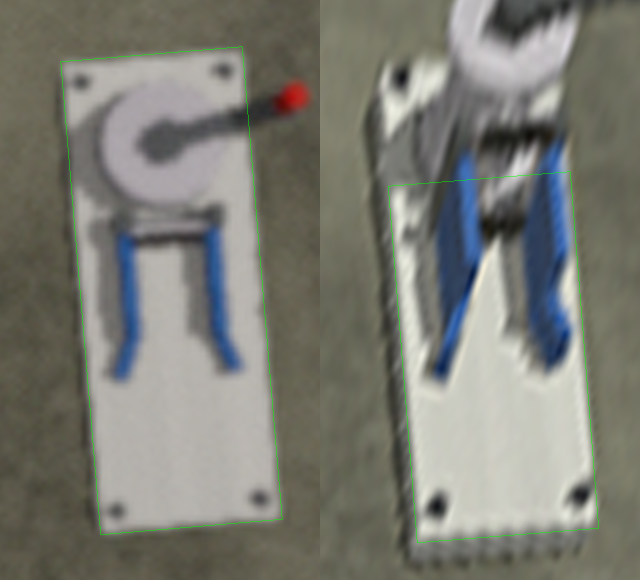

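View pics/o_top_tube.png

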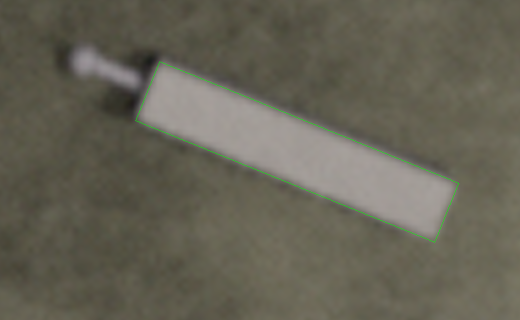

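View pics/o_side_tube.png

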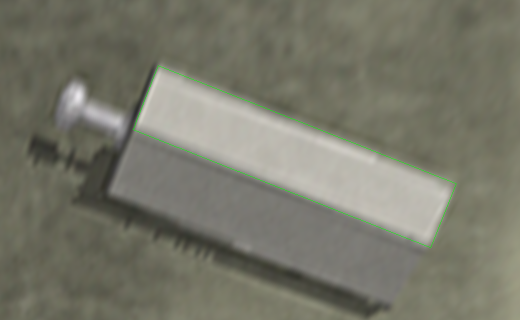

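```bash
python3 - <<'E'
from h import *
C={"top":load("top0.npz"),"side":load("side0.npz")}
O=np.array([499.7,-106.9]);u=np.array([-.0843,-.9964]);v=np.array([.9964,-.0843])
for n,c in C.items():
    hsv=cv2.cvtColor(c["frame"],cv2.COLOR_BGR2HSV)
    m=((hsv[...,0]<8)|(hsv[...,0]>172))&(hsv[...,1]>150)&(hsv[...,2]>90)
    k,l,st,ce=cv2.connectedComponentsWithStats(m.astype(np.uint8))
    for i in range(1,k):
        if st[i,4]>6: print(n,st[i],ce[i], onplane(c,[ce[i]],97 if n=="top" else 73)[0])
    P=cloud(c)
    m=(P[...,2]>25)&(P[...,0]>400)&(P[...,0]<720)&(P[...,1]>-330)&(P[...,1]<120)&(P[...,2]<110)
    k,l,st,ce=cv2.connectedComponentsWithStats(m.astype(np.uint8))
    for i in range(1,k):
        if st[i,4]>25:
            q=P[l==i]; j=(q[:,:2]-O)@np.c_[u,v]
            print(n,"px",ce[i].round(),st[i,4],"lo",q.min(0).round(),"hi",q.max(0).round(),"jig",j.min(0).round(),j.max(0).round())
# cam top disc & jig drawings
E
```

```text
top [548  71   8   1   8] [551.5  71. ] [ 933.43925718 -667.28931321   97.        ]
top [50 88  7  3 18] [52.88888889 89.05555556] [845.2022297 724.4945358  97.       ]
top [400 158   7   6  31] [403.32258065 160.61290323] [ 663.83904861 -244.55227404   97.        ]
top [356 198   5   4  16] [358.25   199.4375] [ 555.60209534 -124.04673718   97.        ]
top [485 253  18   7  22] [493.86363636 255.59090909] [ 413.5244448  -487.13907749   97.        ]
top [ 34 270  29   7 119] [ 47.14285714 272.4789916 ] [342.66674269 694.33507088  97.        ]
top px [412. 144.] 130 lo [ 700. -293.   70.] hi [ 720. -244.  105.] jig [118. 213.] [168. 234.]
top px [310. 163.] 621 lo [625. -30.  26.] hi [698.  47.  63.] jig [-169.  113.] [-88. 190.]
top px [401. 163.] 247 lo [ 647. -274.   26.] hi [ 694. -226.   96.] jig [104. 158.] [152. 205.]
top px [351. 219.] 447 lo [ 469. -135.   35.] hi [563. -76. 100.] jig [-31. -30.] [29. 64.]
top px [328. 220.] 188 lo [475. -77.  25.] hi [532. -10.  48.] jig [-99. -28.] [-32.  27.]
top px [416. 254.] 42 lo [ 401. -301.   27.] hi [ 429. -281.   61.] jig [181. -8
[... 468 characters left out ...]
8 603.09362817  73.        ]
side [333 387   5  13  27] [334.66666667 392.77777778] [280.59418013 604.98593676  73.        ]
side [282 389   9   7  15] [286.86666667 392.33333333] [352.39183528 629.98319305  73.        ]
side px [289. 158.] 100 lo [ 697. -280.   59.] hi [ 719. -239.  104.] jig [113. 210.] [155. 233.]
side px [299. 172.] 173 lo [ 644. -261.   25.] hi [ 691. -220.   90.] jig [ 99. 155.] [140. 201.]
side px [374. 178.] 91 lo [ 400. -329.   25.] hi [ 431. -275.   58.] jig [175. -85.] [228. -51.]
side px [328. 200.] 406 lo [ 468. -134.   25.] hi [562.  -6.  97.] jig [-99. -32.] [28. 64.]
side px [270. 206.] 465 lo [623. -30.  25.] hi [697.  53.  57.] jig [-175.  110.] [-88. 189.]
```

Request:
play_rows([
  [0, 0, 0, 23.5, 55, 0, 70],
  [0, 0, 0, 47, 110, 0, 70],
  [0, 0, 0, 70.5, 165, 0, 70],
  [0, 0, 0, 94, 220, 0, 70],
  [0, 0, 0, 117.5, 275, 0, 70],
  [0, 0, 0, 141, 330, 0, 70],
  [0, 0, 0, 164.5, 385, 0, 70],
  [0, 0, 0, 188, 440, 0, 70],
  [0, 0, 0, 211.5, 495, 0, 70],
  [0, 0, 0, 235, 550, 0, 70],
])

```text
clock: 1.35
tcp_pos: [444.7, 43.4, 205.2]
eef_rot: [3.141, -0.0, -1.18]
wrist_force: [1.0, -0.5, 0.1]
finger_gap: 69.8
```

Request:
play_rows([
  [0, 0, 0, 23.5, 55, 0, 70],
  [0, 0, 0, 47, 110, 0, 70],
  [0, 0, 0, 70.5, 165, 0, 70],
  [0, 0, 0, 94, 220, 0, 70],
  [0, 0, 0, 115, 270, 0, 70],
  [0, 0, 0, 115, 270, -35, 70],
  [0, 0, 0, 115, 270, -70, 70],
  [0, 0, 0, 115, 270, -100, 70],
  [0, 0, 0, 115, 270, -130, 70],
  [0, 0, 0, 115, 270, -130, 70],
])

```text
clock: 2.6
tcp_pos: [557.0, 310.3, 71.3]
eef_rot: [3.133, -0.0, -1.18]
wrist_force: [0.1, 0.4, 0.4]
finger_gap: 69.9
```

```bash
python3 - <<'E'
from bench import sensors,camera
import cv2,numpy as np
s=sensors.state();print({k:np.round(v,4) for k,v in s.items()})
c=camera("top");np.savez("top1.npz",**c)
c2=camera("side");np.savez("side1.npz",**c2)
a=cv2.resize(c["frame"][140:260,140:300],None,fx=5,fy=5,interpolation=cv2.INTER_CUBIC);cv2.imwrite("pics/t1.png",a)
a=cv2.resize(c2["frame"][180:330,180:380],None,fx=4,fy=4,interpolation=cv2.INTER_CUBIC);cv2.imwrite("pics/s1.png",a)
E
```

```text
{'clock': np.float64(2.6), 'joint_pos': array([ 4.1950e-01,  3.4470e-01,  1.3325e+00, -1.0000e-04,  1.4728e+00,
        1.5995e+00]), 'joint_vel': array([ 0.    , -0.0357, -0.0682, -0.0009,  0.0121,  0.0014]), 'effort': array([ 2.90000e-03, -4.34843e+01, -2.89500e+01,  1.31000e-02,
       -1.88800e-01,  1.00000e-04]), 'tcp_pos': array([556.9645, 310.329 ,  71.3437]), 'eef_rot': array([ 3.1332e+00, -3.0000e-04, -1.1800e+00]), 'wrist_force': array([0.1284, 0.3909, 0.4214]), 'ft_torque': array([0.0087, 0.032 , 0.0442]), 'finger_gap': np.float64(69.8913)}
```

View pics/s1.png

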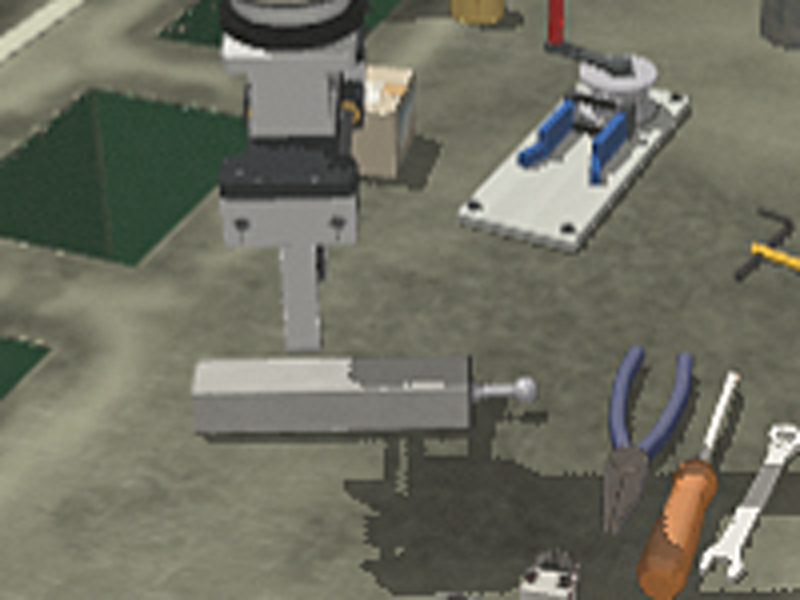

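View pics/t1.png

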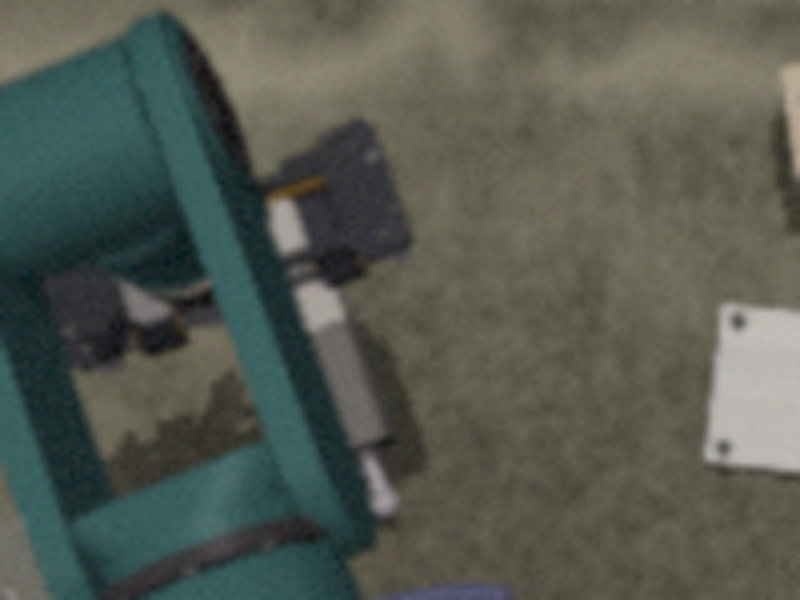

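Request:
play_rows([
  [0, 0, 0, 1, 0, -25, 70],
  [0, 0, 0, 1, 0, -50, 70],
  [0, 0, 0, 1, 0, -65, 70],
  [0, 0, 0, 1, 0, -70, 70],
  [0, 0, 0, 1, 0, -70, 50],
  [0, 0, 0, 1, 0, -70, 25],
  [0, 0, 0, 1, 0, -70, 25],
  [0, 0, 0, 1, 0, -70, 25],
  [0, 0, 0, 1, 0, -70, 25],
  [0, 0, 0, 1, 0, -70, 25],
])

```text
clock: 3.95
tcp_pos: [560.8, 311.4, 5.9]
eef_rot: [-3.141, -0.0, -1.18]
wrist_force: [0.1, -1.5, 2.2]
finger_gap: 31.8
```

```bash
python3 - <<'E'
from bench import sensors,camera
import cv2,numpy as np
s=sensors.state();print({k:np.round(v,4) for k,v in s.items()})
E
```

```text
{'clock': np.float64(3.95), 'joint_pos': array([ 4.1870e-01,  3.9820e-01,  1.3980e+00, -3.0000e-04,  1.3447e+00,
        1.5989e+00]), 'joint_vel': array([ 0.0008,  0.0006, -0.    , -0.0008,  0.0021,  0.0004]), 'effort': array([ 3.62100e-01, -4.31549e+01, -2.69698e+01,  2.16500e-01,
       -1.61100e-01, -1.25000e-02]), 'tcp_pos': array([560.8043, 311.4232,   5.9342]), 'eef_rot': array([-3.1410e+00, -3.0000e-04, -1.1801e+00]), 'wrist_force': array([ 0.0801, -1.4508,  2.2412]), 'ft_torque': array([-0.1092, -0.0004, -0.0338]), 'finger_gap': np.float64(31.8159)}
```

Request:
play_rows([
  [0, 0, 0, 0, 0, 40, 25],
  [0, 0, 0, 0, 0, 75, 25],
  [0, 0, 0.157, -6.4, -32.2, 75, 25],
  [0, 0, 0.313, -12.8, -64.5, 75, 25],
  [0, 0, 0.47, -19.2, -96.7, 75, 25],
  [0, 0, 0.626, -25.6, -129, 75, 25],
  [0, 0, 0.783, -32, -161.2, 75, 25],
  [0, 0, 0.939, -38.4, -193.5, 75, 25],
  [0, 0, 1.0957, -44.8, -225.7, 75, 25],
  [0, 0, 1.0957, -44.8, -225.7, 75, 25],
])

```text
clock: 5.2
tcp_pos: [514.6, 84.1, 79.5]
eef_rot: [3.141, 0.002, -0.088]
wrist_force: [-0.0, 1.1, -3.0]
finger_gap: 31.9
```

Request:
play_rows([
  [0, 0, 0, 0, 0, -10, 25],
  [0, 0, 0, 0, 0, -20, 25],
  [0, 0, 0, 0, 0, -30, 25],
  [0, 0, 0, 0, 0, -30, 25],
  [0, 0, 0, 0, 0, -30, 25],
  [0, 0, 0, 0, 0, -30, 25],
  [0, 0, 0, 0, 0, -30, 25],
  [0, 0, 0, 0, 0, -30, 25],
  [0, 0, 0, 0, 0, -30, 25],
  [0, 0, 0, 0, 0, -30, 25],
])

```text
clock: 6.45
tcp_pos: [515.7, 85.7, 50.5]
eef_rot: [3.142, -0.0, -0.084]
wrist_force: [-0.4, 0.8, -1.8]
finger_gap: 31.8
```

```bash
python3 - <<'E'
from bench import sensors,camera
import cv2,numpy as np
s=sensors.state();print({k:np.round(v,4) for k,v in s.items()})
c=camera("top");np.savez("top2.npz",**c)
c2=camera("side");np.savez("side2.npz",**c2)
a=cv2.resize(c["frame"][150:270,230:390],None,fx=5,fy=5,interpolation=cv2.INTER_CUBIC);cv2.imwrite("pics/t2.png",a)
a=cv2.resize(c2["frame"][150:270,220:380],None,fx=5,fy=5,interpolation=cv2.INTER_CUBIC);cv2.imwrite("pics/s2.png",a)
E
```

```text
{'clock': np.float64(6.45), 'joint_pos': array([ 5.6200e-02,  1.1100e-01,  1.6592e+00, -1.0000e-04,  1.3714e+00,
        1.4060e-01]), 'joint_vel': array([ 0.0005,  0.0025, -0.0006,  0.0007,  0.0001,  0.0011]), 'effort': array([ 3.00000e-04, -3.40853e+01, -2.91974e+01,  1.29000e-02,
        1.43000e-02,  1.00000e-04]), 'tcp_pos': array([515.7045,  85.7068,  50.5164]), 'eef_rot': array([ 3.1415e+00, -1.0000e-04, -8.4300e-02]), 'wrist_force': array([-0.4477,  0.8049, -1.7806]), 'ft_torque': array([ 0.039 , -0.067 ,  0.0474]), 'finger_gap': np.float64(31.7586)}
```

View pics/s2.png

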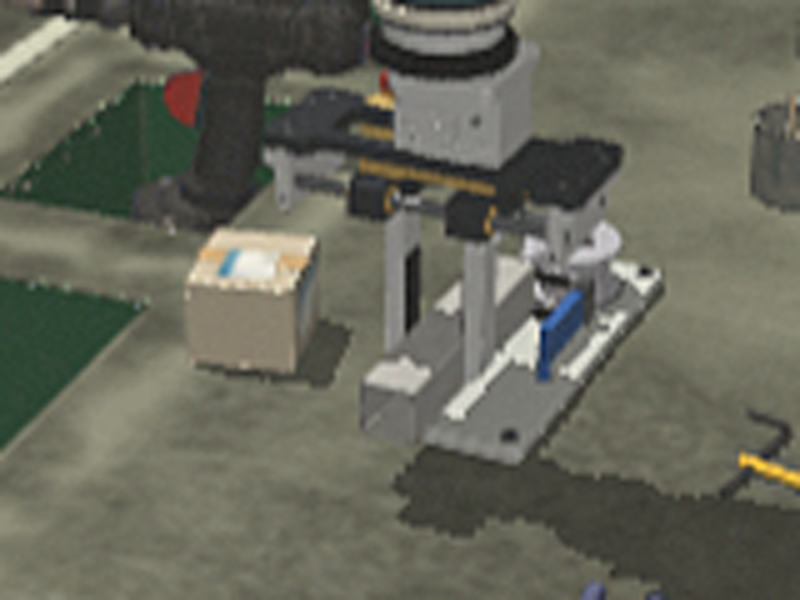

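View pics/t2.png

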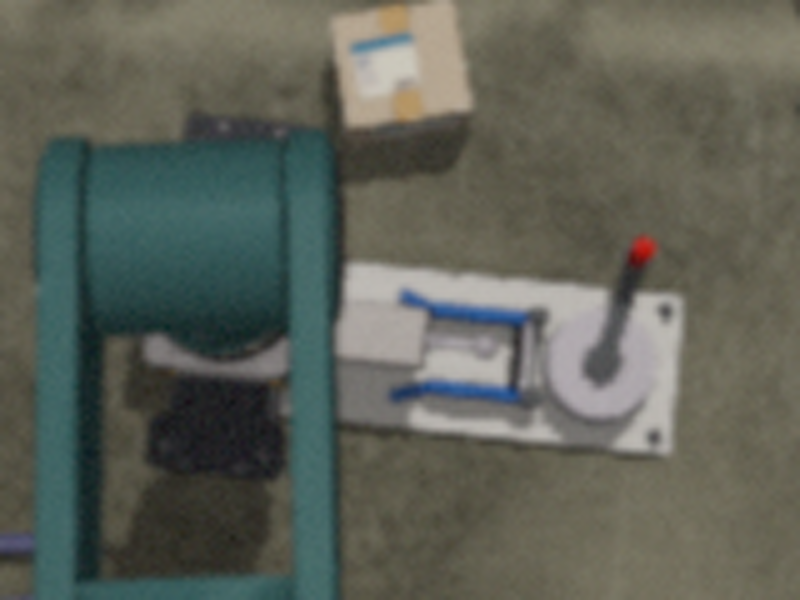

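```bash
python3 - <<'E'
from h import *
c=load("top2.npz");O=np.array([499.7,-106.9]);u=np.array([-.0843,-.9964]);v=np.array([.9964,-.0843])
def m(U,V,z):
    p=onplane(c,[[230+(U+.5)/5-.5,150+(V+.5)/5-.5]],z)[0,:2]; print((U,V,z),p.round(1),"jig",((p-O)@np.c_[u,v]).round(1))
print("tube front corners");m(430,308,76.6);m(421,365,76.6);m(345,301,76.6);m(345,359,76.6)
print("ball");m(486,346,60.6)
print("rails");m(525,323,34);m(519,385,34);m(435,316,34);m(430,379,34)
print("cam lever hub");m(602,363,55)
im=cv2.resize(c["frame"][175:235,290:380],None,fx=8,fy=8,interpolation=cv2.INTER_CUBIC);cv2.imwrite("pics/t2z.png",im)
# overlay predicted
k=c["frame"].copy()
def pj(x,y,z):
    return proj(c,[*(O+x*u+y*v),z])[0]
for poly in ([(-95,17.5,34),(-43,17.5,34)],[(-95,-17.5,34),(-43,-17.5,34)],[(-98,-16,76.6),(-98,16,76.6),(-150,16,76.6),(-150,-16,76.6),(-98,-16,76.6)],[(-74,0,60.6),(-59,0,60.6)],[(45,-45,10),(45,45,10),(-150,45,10)],[(-150,-45,10),(45,-45,10)]):
    q=np.array([pj(*p) for p in poly]); q=((q-[290,175]+.5)*8-.5)
    cv2.polylines(im,[np.int32(q)],False,(0,255,0),1)
cv2.imwrite("pics/t2z.png",im)
E
```

```text
tube front corners
(430, 308, 76.6) [523.8 -11.4] jig [-97.2  16. ]
(421, 365, 76.6) [493.   -7.3] jig [-98.7 -15.1]
(345, 301, 76.6) [526.6  34.4] jig [-143.    14.8]
(345, 359, 76.6) [495.3  33.5] jig [-139.6  -16.2]
ball
(486, 346, 60.6) [505.4 -42.3] jig [-64.8   0.2]
rails
(525, 323, 34) [521.1 -64.4] jig [-44.2  17.7]
(519, 385, 34) [486.5 -61.6] jig [-44.  -16.9]
(435, 316, 34) [523.9 -14.3] jig [-94.3  16.3]
(430, 379, 34) [488.8 -12.3] jig [-93.3 -18.9]
cam lever hub
(602, 363, 55) [ 498. -106.] jig [-0.8 -1.8]
```

View pics/t2z.png

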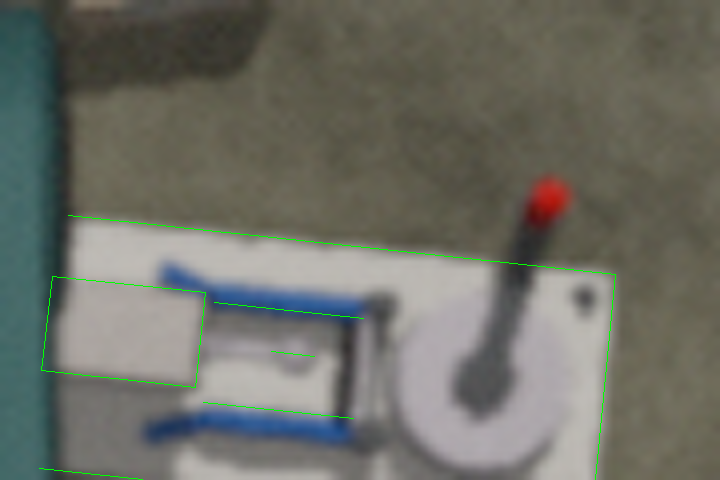

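Request:
play_rows([
  [0, 0, 0, -0.7, 0, -8, 25],
  [0, 0, 0, -0.7, 0, -16, 25],
  [0, 0, 0, -0.7, 0, -22, 25],
  [0, 0, 0, -0.7, 0, -26, 25],
  [0, 0, 0, -0.7, 0, -29, 25],
  [0, 0, 0, -0.7, 0, -31, 25],
  [0, 0, 0, -0.7, 0, -33, 25],
  [0, 0, 0, -0.7, 0, -33, 25],
  [0, 0, 0, -0.7, 0, -33, 25],
  [0, 0, 0, -0.7, 0, -33, 25],
])

```text
clock: 7.8
tcp_pos: [515.1, 85.7, 17.7]
eef_rot: [3.142, -0.0, -0.084]
wrist_force: [0.3, 0.2, -2.1]
finger_gap: 31.9
```

```bash
cat > look.py <<'E'
import sys
from bench import sensors,camera
import cv2,numpy as np
s=sensors.state();print({k:np.round(s[k],3).tolist() for k in("clock","tcp_pos","eef_rot","wrist_force","ft_torque","finger_gap")})
if len(sys.argv)>1:
    i=sys.argv[1]
    c=camera("top");np.savez(f"top{i}.npz",**c)
    c2=camera("side");np.savez(f"side{i}.npz",**c2)
    a=cv2.resize(c["frame"][165:255,280:380],None,fx=4,fy=4,interpolation=cv2.INTER_CUBIC)
    b=cv2.resize(c2["frame"][165:255,280:380],None,fx=4,fy=4,interpolation=cv2.INTER_CUBIC)
    cv2.imwrite(f"pics/l{i}.png",np.hstack([a,b]))
E
python3 look.py 3
```

```text
{'clock': 7.8, 'tcp_pos': [515.141, 85.731, 17.673], 'eef_rot': [3.142, -0.0, -0.084], 'wrist_force': [0.342, 0.213, -2.122], 'ft_torque': [0.074, -0.093, -0.001], 'finger_gap': 31.9}
```

View pics/l3.png

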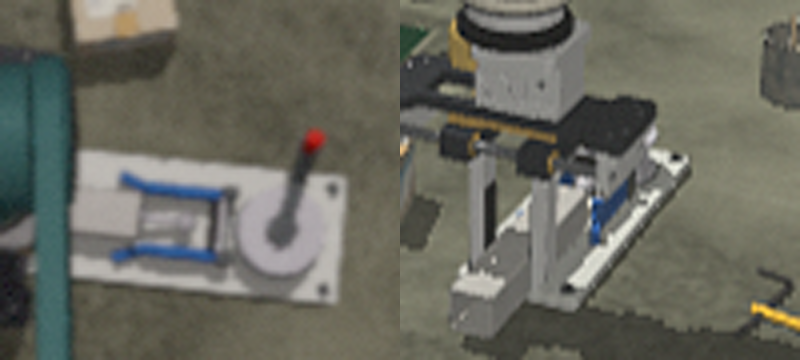

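Request:
play_rows([
  [0, 0, 0, -0.2, -2, -0.5, 25],
  [0, 0, 0, -0.3, -4, -1, 25],
  [0, 0, 0, -0.5, -6, -1, 25],
  [0, 0, 0, -0.7, -8, -1, 25],
  [0, 0, 0, -0.8, -10, -1, 25],
  [0, 0, 0, -1.0, -12, -1, 25],
  [0, 0, 0, -1.2, -14, -1, 25],
  [0, 0, 0, -1.3, -16, -1, 25],
  [0, 0, 0, -1.4, -17, -1, 25],
  [0, 0, 0, -1.4, -17, -1, 25],
])

```text
clock: 9.15
tcp_pos: [513.6, 68.7, 16.5]
eef_rot: [-3.142, -0.0, -0.084]
wrist_force: [-0.6, 0.4, -3.4]
finger_gap: 31.9
```

```bash
python3 look.py 4
```

```text
{'clock': 9.15, 'tcp_pos': [513.611, 68.703, 16.501], 'eef_rot': [-3.142, -0.0, -0.084], 'wrist_force': [-0.593, 0.369, -3.407], 'ft_torque': [0.041, -0.104, -0.044], 'finger_gap': 31.936}
```

View pics/l4.png

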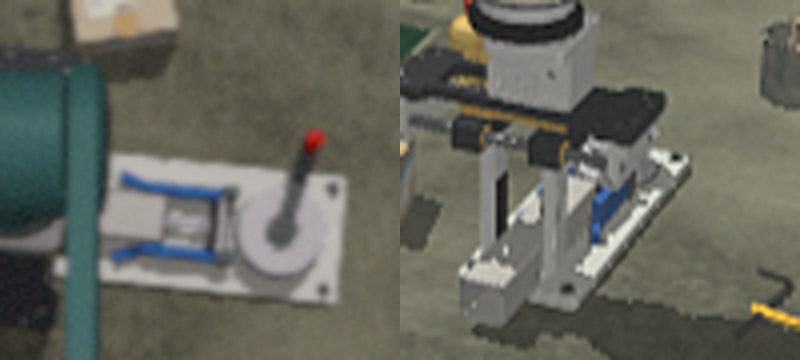

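Request:
play_rows([
  [0, 0, 0, -0.3, -3, -0.3, 25],
  [0, 0, 0, -0.5, -6, -0.3, 25],
  [0, 0, 0, -0.8, -9, -0.3, 25],
  [0, 0, 0, -1.0, -12, -0.3, 25],
  [0, 0, 0, -1.3, -15, -0.3, 25],
  [0, 0, 0, -1.5, -18, -0.3, 25],
  [0, 0, 0, -1.8, -21, -0.3, 25],
  [0, 0, 0, -2.0, -23, -0.3, 25],
  [0, 0, 0, -2.1, -25, -0.3, 25],
  [0, 0, 0, -2.1, -25, -0.3, 25],
])

```text
clock: 10.5
tcp_pos: [511.5, 43.7, 16.2]
eef_rot: [-3.142, -0.0, -0.085]
wrist_force: [0.5, -0.1, -2.3]
finger_gap: 31.7
```

```bash
python3 look.py 5
```

```text
{'clock': 10.5, 'tcp_pos': [511.521, 43.655, 16.217], 'eef_rot': [-3.142, -0.0, -0.085], 'wrist_force': [0.498, -0.075, -2.314], 'ft_torque': [-0.0, -0.081, -0.013], 'finger_gap': 31.712}
```

View pics/l5.png

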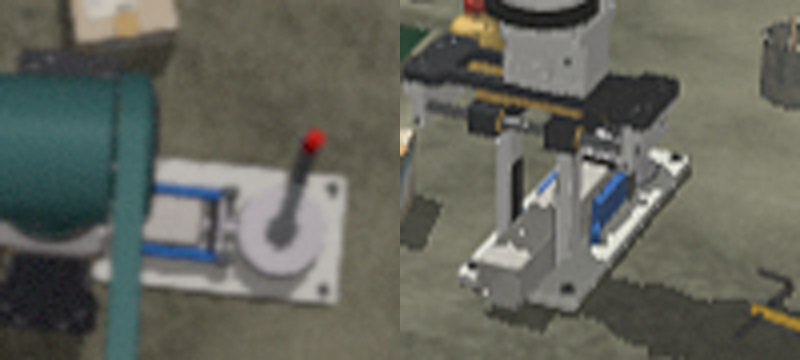

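Request:
play_rows([
  [0, 0, 0, -0.1, -1, 0, 25],
  [0, 0, 0, -0.2, -2, 0, 25],
  [0, 0, 0, -0.3, -3, 0, 25],
  [0, 0, 0, -0.3, -4, 0, 25],
  [0, 0, 0, -0.4, -5, 0, 25],
  [0, 0, 0, -0.5, -6, 0, 25],
  [0, 0, 0, -0.5, -6, 0, 25],
  [0, 0, 0, -0.5, -6, 0, 25],
  [0, 0, 0, -0.5, -6, 0, 25],
  [0, 0, 0, -0.5, -6, 0, 25],
])

```text
clock: 11.85
tcp_pos: [511.0, 38.1, 16.2]
eef_rot: [-3.141, -0.0, -0.084]
wrist_force: [0.5, 2.9, -2.0]
finger_gap: 32.0
```

Request:
play_rows([
  [0, 0, 0, -0.1, -0.5, 0, 25],
  [0, 0, 0, -0.1, -1, 0, 25],
  [0, 0, 0, -0.1, -1.5, 0, 25],
  [0, 0, 0, -0.2, -2, 0, 25],
  [0, 0, 0, -0.2, -2, 0, 25],
  [0, 0, 0, -0.2, -2, 0, 25],
  [0, 0, 0, -0.2, -2, 0, 25],
  [0, 0, 0, -0.2, -2, 0, 25],
  [0, 0, 0, -0.2, -2, 0, 25],
  [0, 0, 0, -0.2, -2, 0, 25],
])

```text
clock: 13.1
tcp_pos: [511.0, 37.8, 16.5]
eef_rot: [-3.138, -0.0, -0.084]
wrist_force: [0.0, 7.7, -1.4]
finger_gap: 31.6
```

```bash
python3 look.py 6
```

```text
{'clock': 13.1, 'tcp_pos': [511.006, 37.798, 16.456], 'eef_rot': [-3.138, -0.0, -0.084], 'wrist_force': [0.027, 7.716, -1.4], 'ft_torque': [1.373, -0.139, -0.024], 'finger_gap': 31.642}
```

View pics/l6.png

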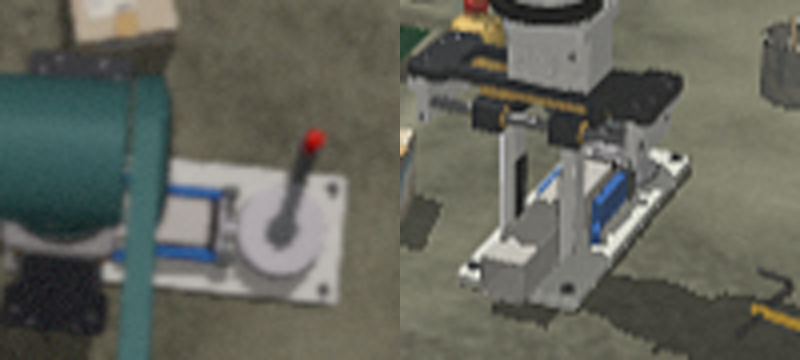

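Request:
play_rows([
  [0, 0, 0, -0.1, -1, -0.3, 25],
  [0, 0, 0, -0.1, -2, -0.6, 25],
  [0, 0, 0, -0.2, -2, -0.6, 25],
  [0, 0, 0, -0.2, -2, -0.6, 25],
  [0, 0, 0, -0.2, -2, -0.6, 25],
  [0, 0, 0, -0.2, -2, -0.6, 25],
  [0, 0, 0, -0.2, -2, -0.6, 25],
  [0, 0, 0, -0.2, -2, -0.6, 25],
  [0, 0, 0, -0.2, -2, -0.6, 25],
  [0, 0, 0, -0.2, -2, -0.6, 25],
])

```text
clock: 14.45
tcp_pos: [511.1, 37.6, 16.4]
eef_rot: [-3.134, -0.001, -0.084]
wrist_force: [-0.9, 13.1, -0.1]
finger_gap: 31.8
```

Request:
play_rows([
  [0, 0, 0, 0.1, 1, 0, 25],
  [0, 0, 0, 0.2, 2, 0, 25],
  [0, 0, 0, 0.2, 3, 0, 25],
  [0, 0, 0, 0.2, 3, 0, 25],
  [0, 0, 0, 0.2, 3, 0, 34],
  [0, 0, 0, 0.2, 3, 0, 40],
  [0, 0, 0, 0.2, 3, 0, 50],
  [0, 0, 0, 0.2, 3, 0, 60],
  [0, 0, 0, 0.2, 3, 0, 60],
  [0, 0, 0, 0.2, 3, 0, 60],
])

```text
clock: 15.7
tcp_pos: [510.8, 36.7, 15.6]
eef_rot: [3.142, -0.0, -0.084]
wrist_force: [-0.4, 0.8, -0.2]
finger_gap: 60.2
```

Request:
play_rows([
  [0, 0, 0, 0, 0, 10, 60],
  [0, 0, 0, 0, 0, 25, 60],
  [0, 0, 0, 0, 0, 50, 60],
  [0, 0, 0, 0, 0, 80, 60],
  [0, 0, 0, 0, 0, 110, 60],
  [0, 0, 0, 0, 40, 140, 60],
  [0, 0, 0, 0, 80, 150, 60],
  [0, 0, 0, 0, 120, 150, 60],
  [0, 0, 0, 0, 120, 150, 60],
  [0, 0, 0, 0, 120, 150, 60],
])

```text
clock: 16.95
tcp_pos: [510.9, 156.3, 166.3]
eef_rot: [3.141, -0.001, -0.084]
wrist_force: [-0.1, -0.6, -0.4]
finger_gap: 60.2
```

```bash
python3 look.py 7
```

```text
{'clock': 16.95, 'tcp_pos': [510.88, 156.273, 166.254], 'eef_rot': [3.141, -0.001, -0.084], 'wrist_force': [-0.086, -0.637, -0.359], 'ft_torque': [-0.025, -0.076, -0.028], 'finger_gap': 60.153}
```

View pics/l7.png

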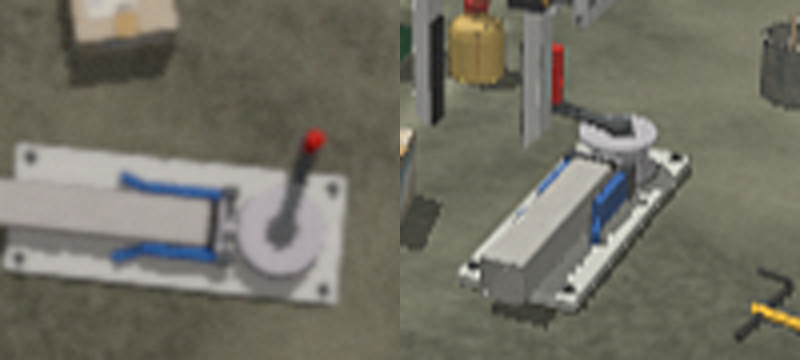

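Request:
play_rows([
  [0, 0, 0.17, 5.6, -35, 0, 50],
  [0, 0, 0.34, 11.3, -70, 0, 50],
  [0, 0, 0.51, 17, -105, 0, 50],
  [0, 0, 0.68, 22.6, -140, 0, 50],
  [0, 0, 0.85, 28.3, -175, 0, 50],
  [0, 0, 1.02, 34, -210, -10, 50],
  [0, 0, 1.19, 39.6, -245, -26, 50],
  [0, 0, 1.361, 45.3, -280.5, -40, 50],
  [0, 0, 1.361, 45.3, -280.5, -40, 50],
  [0, 0, 1.361, 45.3, -280.5, -40, 50],
])

```text
clock: 18.3
tcp_pos: [555.8, -124.0, 125.9]
eef_rot: [-3.141, -0.001, 1.274]
wrist_force: [0.4, 0.7, -0.0]
finger_gap: 49.9
```

```bash
sed -i 's/165:255,280:380/150:240,300:400/; s/\[165:255,280:380\]/[140:230,280:380]/' look.py; python3 look.py 8
```

```text
{'clock': 18.3, 'tcp_pos': [555.846, -124.039, 125.893], 'eef_rot': [-3.141, -0.001, 1.274], 'wrist_force': [0.354, 0.743, -0.029], 'ft_torque': [0.036, -0.129, 0.021], 'finger_gap': 49.901}
```

View pics/l8.png

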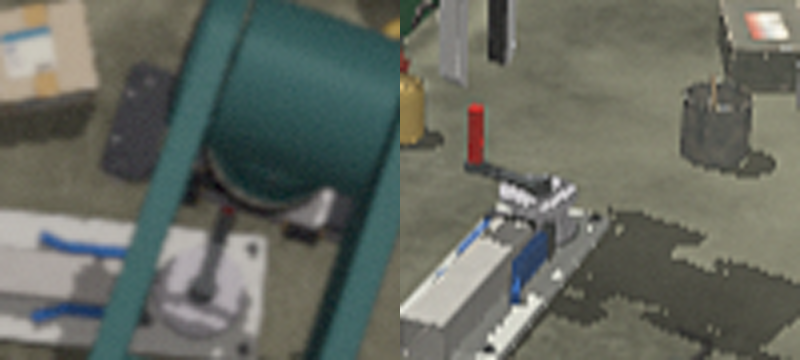

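Request:
play_rows([
  [0, 0, 0, 0, 0, -15, 50],
  [0, 0, 0, 0, 0, -30, 50],
  [0, 0, 0, 0, 0, -45, 50],
  [0, 0, 0, 0, 0, -58, 50],
  [0, 0, 0, 0, 0, -66, 50],
  [0, 0, 0, 0, 0, -66, 50],
  [0, 0, 0, 0, 0, -66, 40],
  [0, 0, 0, 0, 0, -66, 28],
  [0, 0, 0, 0, 0, -66, 28],
  [0, 0, 0, 0, 0, -66, 28],
])

```text
clock: 19.65
tcp_pos: [556.2, -123.8, 59.9]
eef_rot: [3.141, -0.0, 1.277]
wrist_force: [0.3, 0.1, -0.0]
finger_gap: 28.2
```

```bash
python3 look.py 9
```

```text
{'clock': 19.65, 'tcp_pos': [556.234, -123.791, 59.871], 'eef_rot': [3.141, -0.0, 1.277], 'wrist_force': [0.312, 0.129, -0.013], 'ft_torque': [0.022, -0.099, -0.007], 'finger_gap': 28.219}
```

View pics/l9.png

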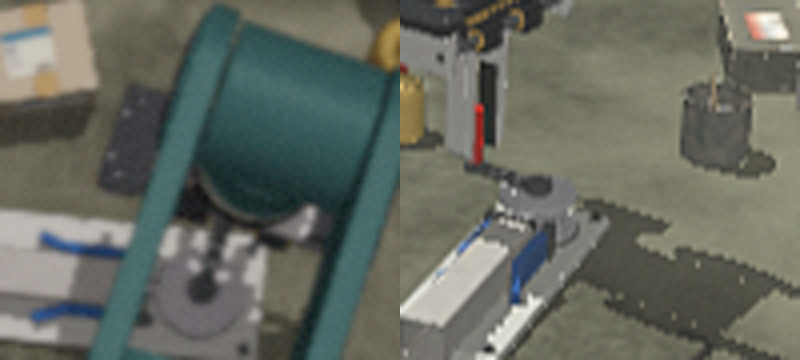

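```bash
cat > arc.py <<'E'
import sys,numpy as np
O=np.array([498.8,-106.8]);R=60
def pose(phi,lead): return O+R*np.array([np.cos(phi),np.sin(phi)])+lead*np.array([np.sin(phi),-np.cos(phi)])
# args: start x y yaw ; then phis
x,y,yaw,lead=map(float,sys.argv[1:5]); ph=[float(a) for a in sys.argv[5:]]
for p in ph:
    c=pose(p,lead); print([0,0,round(p+np.pi/2-yaw,3),round(c[0]-x,1),round(c[1]-y,1),0,28])
E
python3 arc.py 556.2 -124 1.277 8 $(python3 -c "print(*[round(-0.294-0.0775*i,4) for i in range(0,10)])")
```

```text
[0, 0, -0.0, np.float64(-2.3), np.float64(-7.8), 0, 28]
[0, 0, -0.078, np.float64(-4.4), np.float64(-12.0), 0, 28]
[0, 0, -0.155, np.float64(-6.8), np.float64(-16.1), 0, 28]
[0, 0, -0.233, np.float64(-9.5), np.float64(-19.9), 0, 28]
[0, 0, -0.31, np.float64(-12.6), np.float64(-23.5), 0, 28]
[0, 0, -0.388, np.float64(-15.8), np.float64(-26.8), 0, 28]
[0, 0, -0.465, np.float64(-19.4), np.float64(-29.9), 0, 28]
[0, 0, -0.543, np.float64(-23.1), np.float64(-32.7), 0, 28]
[0, 0, -0.62, np.float64(-27.1), np.float64(-35.2), 0, 28]
[0, 0, -0.698, np.float64(-31.2), np.float64(-37.4), 0, 28]
```

Request:
play_rows([
  [0, 0, 0, -2.3, -7.8, 0, 28],
  [0, 0, -0.078, -4.4, -12, 0, 28],
  [0, 0, -0.155, -6.8, -16.1, 0, 28],
  [0, 0, -0.233, -9.5, -19.9, 0, 28],
  [0, 0, -0.31, -12.6, -23.5, 0, 28],
  [0, 0, -0.388, -15.8, -26.8, 0, 28],
  [0, 0, -0.465, -19.4, -29.9, 0, 28],
  [0, 0, -0.543, -23.1, -32.7, 0, 28],
  [0, 0, -0.62, -27.1, -35.2, 0, 28],
  [0, 0, -0.698, -31.2, -37.4, 0, 28],
])

```text
clock: 21.0
tcp_pos: [524.8, -161.3, 59.6]
eef_rot: [-3.141, -0.001, 0.576]
wrist_force: [0.8, 1.1, -0.4]
finger_gap: 28.1
```

```bash
python3 look.py 10
python3 arc.py 525 -161.4 0.579 8 $(python3 -c "print(*[round(-0.992-0.05*i,4) for i in range(1,9)])")
```

```text
{'clock': 21.0, 'tcp_pos': [524.772, -161.293, 59.605], 'eef_rot': [-3.141, -0.001, 0.576], 'wrist_force': [0.774, 1.102, -0.428], 'ft_torque': [0.2, -0.242, -0.058], 'finger_gap': 28.063}
[0, 0, -0.05, np.float64(-2.8), np.float64(-1.2), 0, 28]
[0, 0, -0.1, np.float64(-5.7), np.float64(-2.3), 0, 28]
[0, 0, -0.15, np.float64(-8.5), np.float64(-3.3), 0, 28]
[0, 0, -0.2, np.float64(-11.4), np.float64(-4.1), 0, 28]
[0, 0, -0.25, np.float64(-14.4), np.float64(-4.8), 0, 28]
[0, 0, -0.3, np.float64(-17.4), np.float64(-5.3), 0, 28]
[0, 0, -0.35, np.float64(-20.4), np.float64(-5.7), 0, 28]
[0, 0, -0.4, np.float64(-23.4), np.float64(-5.9), 0, 28]
```

View pics/l10.png

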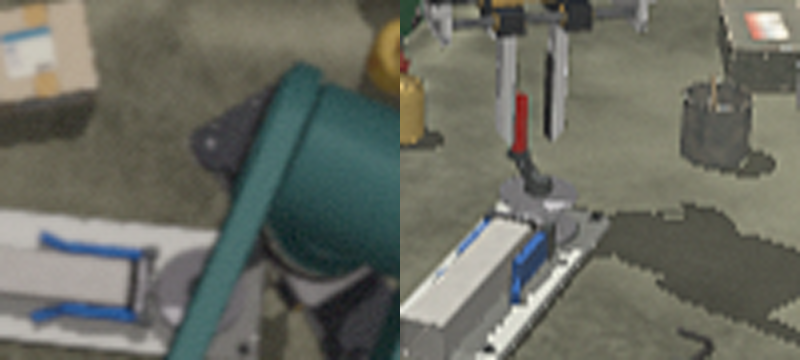

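Request:
play_rows([
  [0, 0, -0.05, -2.8, -1.2, 0, 28],
  [0, 0, -0.1, -5.7, -2.3, 0, 28],
  [0, 0, -0.15, -8.5, -3.3, 0, 28],
  [0, 0, -0.2, -11.4, -4.1, 0, 28],
  [0, 0, -0.25, -14.4, -4.8, 0, 28],
  [0, 0, -0.3, -17.4, -5.3, 0, 28],
  [0, 0, -0.35, -20.4, -5.7, 0, 28],
  [0, 0, -0.4, -23.4, -5.9, 0, 28],
  [0, 0, -0.4, -23.4, -5.9, 0, 28],
  [0, 0, -0.4, -23.4, -5.9, 0, 28],
])

```text
clock: 22.35
tcp_pos: [501.5, -167.3, 59.6]
eef_rot: [3.141, 0.0, 0.18]
wrist_force: [0.3, -0.0, 0.0]
finger_gap: 27.9
```

```bash
python3 look.py
python3 arc.py 501.6 -167.3 0.179 8 $(python3 -c "print(*[round(-1.392-0.02*i,4) for i in range(1,9)])")
```

```text
{'clock': 22.35, 'tcp_pos': [501.51, -167.25, 59.627], 'eef_rot': [3.141, 0.0, 0.18], 'wrist_force': [0.295, -0.036, 0.009], 'ft_torque': [-0.011, -0.108, 0.006], 'finger_gap': 27.856}
[0, 0, -0.02, np.float64(-1.2), np.float64(-0.0), 0, 28]
[0, 0, -0.04, np.float64(-2.4), np.float64(-0.0), 0, 28]
[0, 0, -0.06, np.float64(-3.6), np.float64(-0.0), 0, 28]
[0, 0, -0.08, np.float64(-4.8), np.float64(0.0), 0, 28]
[0, 0, -0.1, np.float64(-6.1), np.float64(0.1), 0, 28]
[0, 0, -0.12, np.float64(-7.3), np.float64(0.1), 0, 28]
[0, 0, -0.14, np.float64(-8.5), np.float64(0.2), 0, 28]
[0, 0, -0.16, np.float64(-9.7), np.float64(0.4), 0, 28]
```

Request:
play_rows([
  [0, 0, -0.02, -1.2, 0, 0, 28],
  [0, 0, -0.04, -2.4, 0, 0, 28],
  [0, 0, -0.06, -3.6, 0, 0, 28],
  [0, 0, -0.08, -4.8, 0, 0, 28],
  [0, 0, -0.1, -6.1, 0.1, 0, 28],
  [0, 0, -0.12, -7.3, 0.1, 0, 28],
  [0, 0, -0.14, -8.5, 0.2, 0, 28],
  [0, 0, -0.16, -9.7, 0.4, 0, 28],
  [0, 0, -0.18, -10.9, 0.5, 0, 28],
  [0, 0, -0.2, -12.1, 0.7, 0, 28],
])

```text
clock: 23.6
tcp_pos: [489.4, -166.4, 59.7]
eef_rot: [3.141, -0.0, -0.023]
wrist_force: [1.9, -0.2, -1.0]
finger_gap: 27.9
```

```bash
python3 look.py 11
python3 arc.py 489.5 -166.6 -0.021 8 $(python3 -c "print(*[round(-1.592-0.02*i,4) for i in range(1,11)])")
```

```text
{'clock': 23.6, 'tcp_pos': [489.414, -166.375, 59.655], 'eef_rot': [3.141, -0.0, -0.023], 'wrist_force': [1.921, -0.236, -1.024], 'ft_torque': [-0.226, -0.422, -0.043], 'finger_gap': 27.852}
[0, 0, -0.02, np.float64(-1.2), np.float64(0.2), 0, 28]
[0, 0, -0.04, np.float64(-2.4), np.float64(0.4), 0, 28]
[0, 0, -0.06, np.float64(-3.5), np.float64(0.6), 0, 28]
[0, 0, -0.08, np.float64(-4.7), np.float64(0.9), 0, 28]
[0, 0, -0.1, np.float64(-5.9), np.float64(1.2), 0, 28]
[0, 0, -0.12, np.float64(-7.1), np.float64(1.5), 0, 28]
[0, 0, -0.14, np.float64(-8.2), np.float64(1.9), 0, 28]
[0, 0, -0.16, np.float64(-9.4), np.float64(2.2), 0, 28]
[0, 0, -0.18, np.float64(-10.5), np.float64(2.6), 0, 28]
[0, 0, -0.2, np.float64(-11.7), np.float64(3.0), 0, 28]
```

View pics/l11.png

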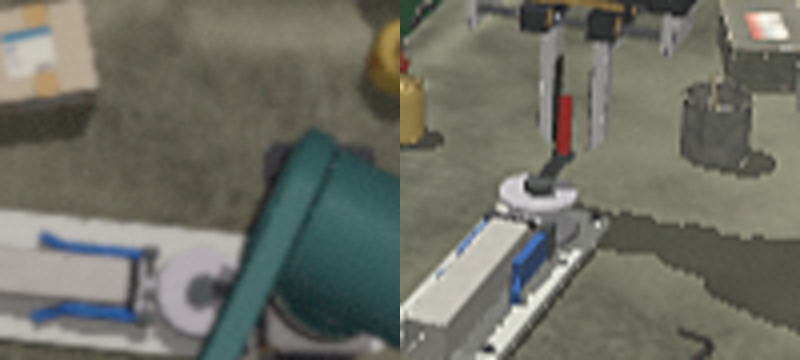

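Request:
play_rows([
  [0, 0, -0.01, -0.6, 0.1, 0, 28],
  [0, 0, -0.02, -1.2, 0.2, 0, 28],
  [0, 0, -0.03, -1.8, 0.3, 0, 28],
  [0, 0, -0.04, -2.4, 0.4, 0, 28],
  [0, 0, -0.05, -3.0, 0.5, 0, 28],
  [0, 0, -0.06, -3.5, 0.6, 0, 28],
  [0, 0, -0.07, -4.1, 0.7, 0, 28],
  [0, 0, -0.08, -4.7, 0.9, 0, 28],
  [0, 0, -0.09, -5.3, 1.0, 0, 28],
  [0, 0, -0.1, -5.9, 1.2, 0, 28],
])

```text
clock: 24.95
tcp_pos: [483.6, -165.1, 59.7]
eef_rot: [-3.142, -0.0, -0.122]
wrist_force: [2.8, -0.8, -0.3]
finger_gap: 28.3
```

```bash
python3 look.py
python3 arc.py 483.6 -165.4 -0.121 8 $(python3 -c "print(*[round(-1.692-0.01*i,4) for i in range(1,11)])")
```

```text
{'clock': 24.95, 'tcp_pos': [483.63, -165.13, 59.658], 'eef_rot': [-3.142, -0.0, -0.122], 'wrist_force': [2.785, -0.792, -0.293], 'ft_torque': [-0.171, -0.546, -0.034], 'finger_gap': 28.321}
[0, 0, -0.01, np.float64(-0.6), np.float64(0.2), 0, 28]
[0, 0, -0.02, np.float64(-1.2), np.float64(0.3), 0, 28]
[0, 0, -0.03, np.float64(-1.7), np.float64(0.5), 0, 28]
[0, 0, -0.04, np.float64(-2.3), np.float64(0.7), 0, 28]
[0, 0, -0.05, np.float64(-2.9), np.float64(0.8), 0, 28]
[0, 0, -0.06, np.float64(-3.5), np.float64(1.0), 0, 28]
[0, 0, -0.07, np.float64(-4.1), np.float64(1.2), 0, 28]
[0, 0, -0.08, np.float64(-4.6), np.float64(1.4), 0, 28]
[0, 0, -0.09, np.float64(-5.2), np.float64(1.6), 0, 28]
[0, 0, -0.1, np.float64(-5.8), np.float64(1.8), 0, 28]
```

Request:
play_rows([
  [0, 0, -0.01, -0.6, 0.2, 0, 28],
  [0, 0, -0.02, -1.2, 0.3, 0, 28],
  [0, 0, -0.03, -1.7, 0.5, 0, 28],
  [0, 0, -0.04, -2.3, 0.7, 0, 28],
  [0, 0, -0.05, -2.9, 0.8, 0, 28],
  [0, 0, -0.06, -3.5, 1.0, 0, 28],
  [0, 0, -0.06, -3.5, 1.0, 0, 28],
  [0, 0, -0.06, -3.5, 1.0, 0, 28],
  [0, 0, -0.06, -3.5, 1.0, 0, 28],
  [0, 0, -0.06, -3.5, 1.0, 0, 28],
])

```text
clock: 26.2
tcp_pos: [480.0, -164.1, 59.7]
eef_rot: [-3.142, -0.0, -0.181]
wrist_force: [3.6, -0.0, 0.6]
finger_gap: 28.3
```

```bash
python3 look.py 12
python3 arc.py 480.1 -164.4 -0.181 8 $(python3 -c "print(*[round(-1.752-0.01*i,4) for i in range(1,11)])")
```

```text
{'clock': 26.2, 'tcp_pos': [480.023, -164.12, 59.664], 'eef_rot': [-3.142, -0.0, -0.181], 'wrist_force': [3.597, -0.004, 0.561], 'ft_torque': [-0.073, -0.659, 0.017], 'finger_gap': 28.284}
[0, 0, -0.01, np.float64(-0.6), np.float64(0.2), 0, 28]
[0, 0, -0.02, np.float64(-1.1), np.float64(0.4), 0, 28]
[0, 0, -0.03, np.float64(-1.7), np.float64(0.6), 0, 28]
[0, 0, -0.04, np.float64(-2.3), np.float64(0.8), 0, 28]
[0, 0, -0.05, np.float64(-2.8), np.float64(1.0), 0, 28]
[0, 0, -0.06, np.float64(-3.4), np.float64(1.2), 0, 28]
[0, 0, -0.07, np.float64(-4.0), np.float64(1.5), 0, 28]
[0, 0, -0.08, np.float64(-4.5), np.float64(1.7), 0, 28]
[0, 0, -0.09, np.float64(-5.1), np.float64(1.9), 0, 28]
[0, 0, -0.1, np.float64(-5.6), np.float64(2.2), 0, 28]
```

View pics/l12.png

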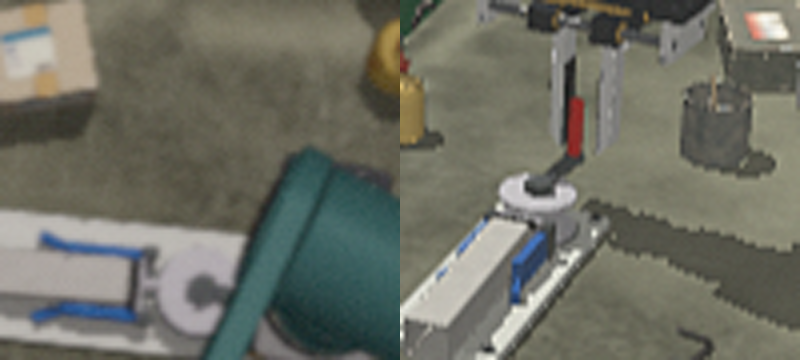

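Request:
play_rows([
  [0, 0, -0.015, -0.9, 0.3, 0, 28],
  [0, 0, -0.03, -1.7, 0.6, 0, 28],
  [0, 0, -0.045, -2.5, 0.9, 0, 28],
  [0, 0, -0.06, -3.4, 1.2, 0, 28],
  [0, 0, -0.07, -4.0, 1.5, 0, 28],
  [0, 0, -0.08, -4.5, 1.7, 0, 28],
  [0, 0, -0.09, -5.1, 1.9, 0, 28],
  [0, 0, -0.09, -5.1, 1.9, 0, 28],
  [0, 0, -0.09, -5.1, 1.9, 0, 28],
  [0, 0, -0.09, -5.1, 1.9, 0, 28],
])

```text
clock: 27.55
tcp_pos: [474.9, -162.2, 59.6]
eef_rot: [-3.141, -0.0, -0.271]
wrist_force: [4.4, -0.0, 0.5]
finger_gap: 28.2
```

```bash
python3 look.py
python3 arc.py 475 -162.5 -0.271 8 $(python3 -c "print(*[round(-1.842-0.01*i,4) for i in range(1,11)])")
```

```text
{'clock': 27.55, 'tcp_pos': [474.894, -162.159, 59.646], 'eef_rot': [-3.141, -0.0, -0.271], 'wrist_force': [4.357, -0.002, 0.503], 'ft_torque': [0.052, -0.786, 0.058], 'finger_gap': 28.203}
[0, 0, -0.01, np.float64(-0.5), np.float64(0.3), 0, 28]
[0, 0, -0.02, np.float64(-1.1), np.float64(0.5), 0, 28]
[0, 0, -0.03, np.float64(-1.6), np.float64(0.8), 0, 28]
[0, 0, -0.04, np.float64(-2.2), np.float64(1.0), 0, 28]
[0, 0, -0.05, np.float64(-2.7), np.float64(1.3), 0, 28]
[0, 0, -0.06, np.float64(-3.3), np.float64(1.6), 0, 28]
[0, 0, -0.07, np.float64(-3.8), np.float64(1.8), 0, 28]
[0, 0, -0.08, np.float64(-4.4), np.float64(2.1), 0, 28]
[0, 0, -0.09, np.float64(-4.9), np.float64(2.4), 0, 28]
[0, 0, -0.1, np.float64(-5.4), np.float64(2.7), 0, 28]
```

Request:
play_rows([
  [0, 0, -0.015, -0.8, 0.4, 0, 28],
  [0, 0, -0.03, -1.6, 0.8, 0, 28],
  [0, 0, -0.045, -2.5, 1.1, 0, 28],
  [0, 0, -0.06, -3.3, 1.6, 0, 28],
  [0, 0, -0.07, -3.8, 1.8, 0, 28],
  [0, 0, -0.08, -4.4, 2.1, 0, 28],
  [0, 0, -0.09, -4.9, 2.4, 0, 28],
  [0, 0, -0.09, -4.9, 2.4, 0, 28],
  [0, 0, -0.09, -4.9, 2.4, 0, 28],
  [0, 0, -0.09, -4.9, 2.4, 0, 28],
])

```text
clock: 28.8
tcp_pos: [470.6, -159.9, 59.7]
eef_rot: [-3.141, -0.001, -0.362]
wrist_force: [6.1, 0.6, -0.0]
finger_gap: 28.0
```

```bash
python3 look.py
python3 arc.py 470.1 -160.1 -0.361 8 $(python3 -c "print(*[round(-1.932-0.01*i,4) for i in range(1,11)])")
```

```text
{'clock': 28.8, 'tcp_pos': [470.553, -159.913, 59.657], 'eef_rot': [-3.141, -0.001, -0.362], 'wrist_force': [6.107, 0.612, -0.036], 'ft_torque': [-0.038, -1.082, 0.079], 'finger_gap': 27.978}
[0, 0, -0.01, np.float64(-0.5), np.float64(0.3), 0, 28]
[0, 0, -0.02, np.float64(-1.0), np.float64(0.6), 0, 28]
[0, 0, -0.03, np.float64(-1.6), np.float64(0.9), 0, 28]
[0, 0, -0.04, np.float64(-2.1), np.float64(1.2), 0, 28]
[0, 0, -0.05, np.float64(-2.6), np.float64(1.5), 0, 28]
[0, 0, -0.06, np.float64(-3.1), np.float64(1.8), 0, 28]
[0, 0, -0.07, np.float64(-3.6), np.float64(2.1), 0, 28]
[0, 0, -0.08, np.float64(-4.2), np.float64(2.5), 0, 28]
[0, 0, -0.09, np.float64(-4.7), np.float64(2.8), 0, 28]
[0, 0, -0.1, np.float64(-5.2), np.float64(3.1), 0, 28]
```

Request:
play_rows([
  [0, 0, -0.006, -0.3, 0.2, 0, 28],
  [0, 0, -0.012, -0.6, 0.4, 0, 28],
  [0, 0, -0.018, -0.9, 0.5, 0, 28],
  [0, 0, -0.024, -1.2, 0.7, 0, 28],
  [0, 0, -0.03, -1.6, 0.9, 0, 28],
  [0, 0, -0.03, -1.6, 0.9, 0, 28],
  [0, 0, -0.03, -1.6, 0.9, 0, 28],
  [0, 0, -0.03, -1.6, 0.9, 0, 28],
  [0, 0, -0.03, -1.6, 0.9, 0, 28],
  [0, 0, -0.03, -1.6, 0.9, 0, 28],
])

```text
clock: 30.05
tcp_pos: [469.2, -159.1, 59.6]
eef_rot: [-3.141, -0.002, -0.392]
wrist_force: [6.7, -0.4, -1.7]
finger_gap: 28.0
```

```bash
python3 look.py 13
```

```text
{'clock': 30.05, 'tcp_pos': [469.172, -159.122, 59.628], 'eef_rot': [-3.141, -0.002, -0.392], 'wrist_force': [6.674, -0.376, -1.701], 'ft_torque': [-0.052, -1.186, -0.006], 'finger_gap': 28.014}
```

View pics/l13.png

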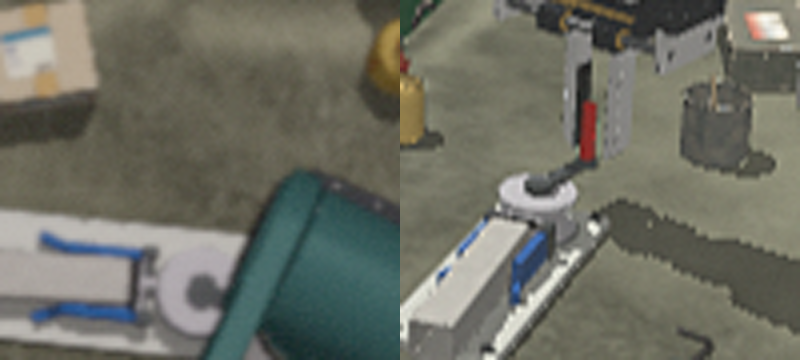

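Request:
play_rows([
  [0, 0, 0, 0, 0, 0, 34],
  [0, 0, 0, 0, 0, 0, 44],
  [0, 0, 0, 0, 0, 0, 56],
  [0, 0, 0, 0, 0, 0, 56],
  [0, 0, 0, 0, 0, 15, 56],
  [0, 0, 0, 0, 0, 35, 56],
  [0, 0, 0, 0, 0, 60, 56],
  [0, 0, 0, 0, 0, 90, 56],
  [0, 0, 0, 0, 0, 120, 56],
  [0, 0, 0, 0, 0, 120, 56],
])

```text
clock: 31.4
tcp_pos: [470.1, -159.8, 183.5]
eef_rot: [3.141, -0.007, -0.391]
wrist_force: [0.4, 0.1, -0.7]
finger_gap: 56.0
```

Request:
play_rows([
  [0, 0, 0, -10, -30, 20, 56],
  [0, 0, 0, -20, -60, 20, 56],
  [0, 0, 0, -30, -90, 20, 56],
  [0, 0, 0, -40, -120, 20, 56],
  [0, 0, 0, -50, -150, 20, 56],
  [0, 0, 0, -60, -180, 20, 56],
  [0, 0, 0, -60, -180, 20, 56],
  [0, 0, 0, -60, -180, 20, 56],
  [0, 0, 0, -60, -180, 20, 56],
  [0, 0, 0, -60, -180, 20, 56],
])

```text
clock: 32.65
tcp_pos: [408.8, -338.1, 199.7]
eef_rot: [-3.142, -0.0, -0.39]
wrist_force: [-0.4, 0.8, 0.3]
finger_gap: 56.1
```

```bash
python3 look.py 14
```

```text
{'clock': 32.65, 'tcp_pos': [408.761, -338.144, 199.698], 'eef_rot': [-3.142, -0.0, -0.39], 'wrist_force': [-0.436, 0.824, 0.327], 'ft_torque': [-0.049, -0.07, -0.007], 'finger_gap': 56.102}
```

View pics/l14.png

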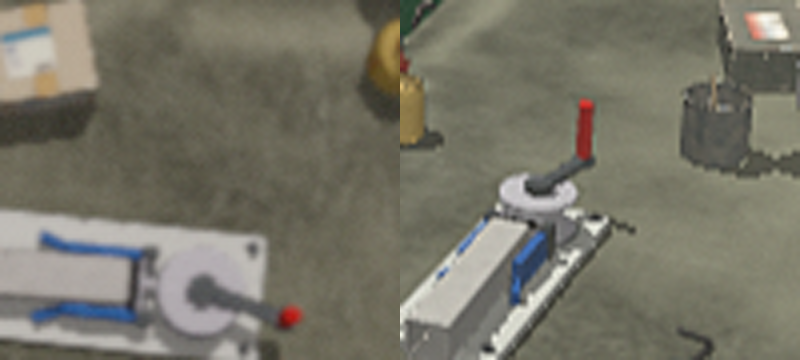

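```bash
python3 - <<'E'
from h import *
c=load("top14.npz");hsv=cv2.cvtColor(c["frame"],cv2.COLOR_BGR2HSV)
m=((hsv[...,0]<8)|(hsv[...,0]>172))&(hsv[...,1]>150)&(hsv[...,2]>90); m[:190]=0;m[245:]=0;m[:,:340]=0;m[:,400:]=0
y,x=np.nonzero(m);p=onplane(c,[[x.mean(),y.mean()]],97)[0];d=p[:2]-[498.8,-106.8]
print(len(x),p,np.hypot(*d),np.arctan2(d[1],d[0]))
E
```

```text
17 [ 479.24723735 -161.67296717   97.        ] 58.252493968531674 -1.9130972080324895
```

```bash
python3 - <<'E'
from h import *
for i in (12,13,14):
    c=load(f"side{i}.npz");f=c["frame"].astype(float)
    r=f[...,2]-f[...,:2].max(2); r[r<30]=0
    r=r[155:190,318:335]
    a=[ (r[j]@np.arange(318,335)/r[j].sum()).round(2) if r[j].sum()>0 else None for j in range(len(r))]
    print(i,[(155+j,float(v),int((r[j]>0).sum())) for j,v in enumerate(a) if v is not None])
a=[cv2.resize(load(f"side{i}.npz")["frame"][155:200,300:345],None,fx=8,fy=8,interpolation=cv2.INTER_NEAREST) for i in(13,14)]
cv2.imwrite("pics/cmp.png",np.hstack(a))
# sensitivity
c=load("side14.npz");O=np.array([498.8,-106.8])
for ph in(-1.90,-1.95,-2.0):print(ph,proj(c,[*(O+60*np.array([np.cos(ph),np.sin(ph)])),60]))
E
```

```text
12 []
13 []
14 []
-1.9 [[345.41741501 185.73970941]]
-1.95 [[346.1896688  186.01292209]]
-2.0 [[346.93468961 186.30198045]]
```

View pics/cmp.png

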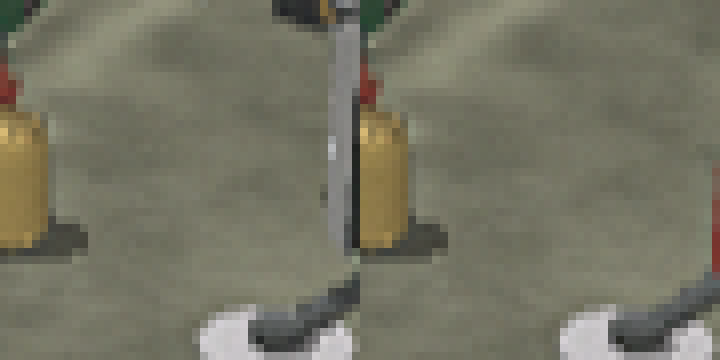

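```bash
python3 - <<'E'
from h import *
a=[cv2.resize(load(f"side{i}.npz")["frame"][160:205,320:365],None,fx=8,fy=8,interpolation=cv2.INTER_NEAREST) for i in(13,14)]
cv2.imwrite("pics/cmp2.png",np.hstack(a))
for i in (12,13,14):
    f=load(f"side{i}.npz")["frame"].astype(float); r=f[...,2]-f[...,:2].max(2); r[r<40]=0
    print(i,[(j,round(float(r[j,335:360]@np.arange(335,360)/r[j,335:360].sum()),2)) for j in range(168,184) if r[j,335:360].sum()>0])
E
```

```text
12 [(174, 343.49), (175, 343.66), (176, 343.7), (177, 343.67), (178, 343.65), (179, 343.6), (180, 343.49), (181, 343.42), (182, 343.38), (183, 343.38)]
13 [(175, 346.46), (176, 347.0), (177, 347.01), (178, 347.01), (179, 347.01), (180, 346.69), (181, 346.66), (182, 346.63), (183, 346.72)]
14 [(175, 345.91), (176, 346.18), (177, 346.01), (178, 346.0), (179, 346.0), (180, 345.71), (181, 345.73), (182, 345.69), (183, 345.63)]
```

View pics/cmp2.png

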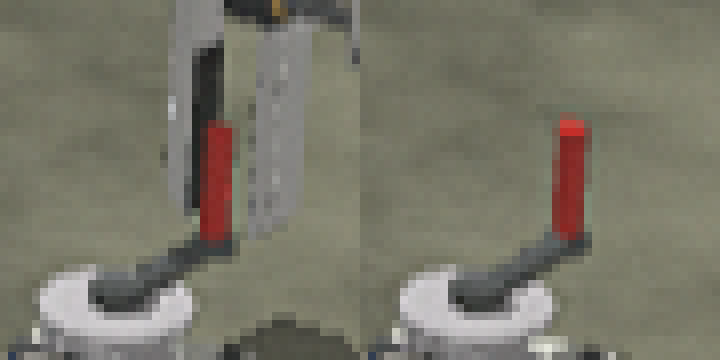

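Request:
play_rows([
  [0, 0, 0, 0, 0, 0, 56],
  [0, 0, 0, 0, 0, 0, 56],
  [0, 0, 0, 0, 0, 0, 56],
  [0, 0, 0, 0, 0, 0, 56],
  [0, 0, 0, 0, 0, 0, 56],
  [0, 0, 0, 0, 0, 0, 56],
  [0, 0, 0, 0, 0, 0, 56],
  [0, 0, 0, 0, 0, 0, 56],
  [0, 0, 0, 0, 0, 0, 56],
  [0, 0, 0, 0, 0, 0, 56],
])

```text
clock: 34.0
tcp_pos: [408.4, -339.0, 199.6]
eef_rot: [3.142, -0.0, -0.391]
wrist_force: [0.3, -0.2, -0.1]
finger_gap: 56.0
```

```bash
python3 look.py 15; python3 - <<'E'
from h import *
for i in (14,15):
    f=load(f"side{i}.npz")["frame"].astype(float); r=f[...,2]-f[...,:2].max(2); r[r<40]=0
    print(i,[(j,round(float(r[j,335:360]@np.arange(335,360)/r[j,335:360].sum()),2)) for j in range(168,184) if r[j,335:360].sum()>0])
# tube front motion between 7 and 14 : tube rear end in side image
E
```

```text
{'clock': 34.0, 'tcp_pos': [408.411, -338.965, 199.606], 'eef_rot': [3.142, -0.0, -0.391], 'wrist_force': [0.31, -0.199, -0.054], 'ft_torque': [-0.005, -0.018, -0.057], 'finger_gap': 56.029}
14 [(175, 345.91), (176, 346.18), (177, 346.01), (178, 346.0), (179, 346.0), (180, 345.71), (181, 345.73), (182, 345.69), (183, 345.63)]
15 [(175, 345.91), (176, 346.18), (177, 346.0), (178, 346.0), (179, 346.0), (180, 345.72), (181, 345.7), (182, 345.69), (183, 345.65)]
```

Request:
play_rows([
  [0, 0, 0, 12, 34, 0, 56],
  [0, 0, 0, 24, 68, 0, 56],
  [0, 0, 0, 36, 102, 0, 56],
  [0, 0, 0, 48, 136, 0, 56],
  [0, 0, 0, 60, 170, -10, 56],
  [0, 0, 0, 64.6, 178, -20, 56],
  [0, 0, 0, 64.6, 178, -35, 56],
  [0, 0, 0, 64.6, 178, -55, 56],
  [0, 0, 0, 64.6, 178, -60, 56],
  [0, 0, 0, 64.6, 178, -60, 56],
])

```text
clock: 35.35
tcp_pos: [472.5, -161.7, 139.1]
eef_rot: [3.141, 0.001, -0.393]
wrist_force: [0.0, -0.3, 1.4]
finger_gap: 55.7
```

Request:
play_rows([
  [0, 0, 0, 0, 0, -20, 56],
  [0, 0, 0, 0, 0, -40, 56],
  [0, 0, 0, 0, 0, -60, 56],
  [0, 0, 0, 0, 0, -75, 56],
  [0, 0, 0, 0, 0, -80, 56],
  [0, 0, 0, 0, 0, -80, 45],
  [0, 0, 0, 0, 0, -80, 28],
  [0, 0, 0, 0, 0, -80, 28],
  [0, 0, 0, 0, 0, -80, 28],
  [0, 0, 0, 0, 0, -80, 28],
])

```text
clock: 36.6
tcp_pos: [473.1, -161.0, 59.8]
eef_rot: [-3.142, -0.0, -0.391]
wrist_force: [-0.3, -0.1, 0.7]
finger_gap: 28.1
```

```bash
python3 look.py 16
```

```text
{'clock': 36.6, 'tcp_pos': [473.104, -160.967, 59.793], 'eef_rot': [-3.142, -0.0, -0.391], 'wrist_force': [-0.251, -0.086, 0.69], 'ft_torque': [-0.075, -0.049, -0.028], 'finger_gap': 28.105}
```

View pics/l16.png

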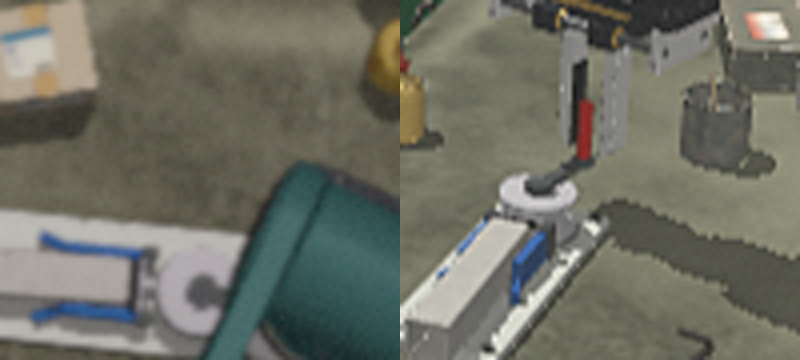

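Request:
play_rows([
  [0, 0, 0, -0.4, 0.2, 0, 28],
  [0, 0, 0, -0.8, 0.3, 0, 28],
  [0, 0, 0, -1.2, 0.5, 0, 28],
  [0, 0, 0, -1.6, 0.6, 0, 28],
  [0, 0, 0, -2.0, 0.8, 0, 28],
  [0, 0, 0, -2.4, 1.0, 0, 28],
  [0, 0, 0, -2.8, 1.1, 0, 28],
  [0, 0, 0, -2.8, 1.1, 0, 28],
  [0, 0, 0, -2.8, 1.1, 0, 28],
  [0, 0, 0, -2.8, 1.1, 0, 28],
])

```text
clock: 37.95
tcp_pos: [470.5, -160.2, 59.6]
eef_rot: [3.141, -0.001, -0.391]
wrist_force: [4.8, -2.9, -2.6]
finger_gap: 27.8
```

Request:
play_rows([
  [0, 0, 0, -0.2, 0.1, 0, 28],
  [0, 0, 0, -0.5, 0.2, 0, 28],
  [0, 0, 0, -0.7, 0.3, 0, 28],
  [0, 0, 0, -0.9, 0.4, 0, 28],
  [0, 0, 0, -0.9, 0.4, 0, 28],
  [0, 0, 0, -0.9, 0.4, 0, 28],
  [0, 0, 0, -0.9, 0.4, 0, 28],
  [0, 0, 0, -0.9, 0.4, 0, 28],
  [0, 0, 0, -0.9, 0.4, 0, 28],
  [0, 0, 0, -0.9, 0.4, 0, 28],
])

```text
clock: 39.2
tcp_pos: [469.9, -160.0, 59.6]
eef_rot: [3.141, -0.002, -0.391]
wrist_force: [5.4, -2.4, -3.5]
finger_gap: 28.1
```

Request:
play_rows([
  [0, 0, -0.007, -0.4, 0.2, 0, 28],
  [0, 0, -0.014, -0.8, 0.4, 0, 28],
  [0, 0, -0.02, -1.2, 0.6, 0, 28],
  [0, 0, -0.027, -1.6, 0.8, 0, 28],
  [0, 0, -0.034, -2.0, 1.0, 0, 28],
  [0, 0, -0.04, -2.4, 1.2, 0, 28],
  [0, 0, -0.04, -2.4, 1.2, 0, 28],
  [0, 0, -0.04, -2.4, 1.2, 0, 28],
  [0, 0, -0.04, -2.4, 1.2, 0, 28],
  [0, 0, -0.04, -2.4, 1.2, 0, 28],
])

```text
clock: 40.45
tcp_pos: [467.6, -158.7, 59.6]
eef_rot: [3.141, -0.002, -0.431]
wrist_force: [6.3, -2.9, -3.9]
finger_gap: 27.9
```

```bash
python3 look.py 17
```

```text
{'clock': 40.45, 'tcp_pos': [467.623, -158.736, 59.639], 'eef_rot': [3.141, -0.002, -0.431], 'wrist_force': [6.301, -2.923, -3.862], 'ft_torque': [-0.48, -1.018, 0.011], 'finger_gap': 27.883}
```

Request:
play_rows([
  [0, 0, 0, 0.3, -0.1, 0, 28],
  [0, 0, 0, 0.6, -0.3, 0, 28],
  [0, 0, 0, 0.9, -0.4, 0, 28],
  [0, 0, 0, 1.2, -0.5, 0, 28],
  [0, 0, 0, 1.8, -0.8, 0, 28],
  [0, 0, 0, 2.7, -1.2, 0, 28],
  [0, 0, 0, 4.0, -1.8, 0, 28],
  [0, 0, 0, 4.5, -2.0, 0, 28],
  [0, 0, 0, 4.5, -2.0, 0, 28],
  [0, 0, 0, 4.5, -2.0, 0, 28],
])

```text
clock: 41.8
tcp_pos: [471.3, -160.1, 59.6]
eef_rot: [-3.141, 0.0, -0.431]
wrist_force: [0.3, -0.3, -0.7]
finger_gap: 28.1
```

```bash
python3 look.py 18; python3 - <<'E'
from h import *
for i in (13,14,16,17,18):
    f=load(f"side{i}.npz")["frame"].astype(float); r=f[...,2]-f[...,:2].max(2); r[r<40]=0
    print(i,[(j,round(float(r[j,335:360]@np.arange(335,360)/r[j,335:360].sum()),2)) for j in range(176,184) if r[j,335:360].sum()>0])
E
```

```text
{'clock': 41.8, 'tcp_pos': [471.293, -160.098, 59.597], 'eef_rot': [-3.141, 0.0, -0.431], 'wrist_force': [0.281, -0.263, -0.666], 'ft_torque': [-0.029, -0.027, -0.001], 'finger_gap': 28.136}
13 [(176, 347.0), (177, 347.01), (178, 347.01), (179, 347.01), (180, 346.69), (181, 346.66), (182, 346.63), (183, 346.72)]
14 [(176, 346.18), (177, 346.01), (178, 346.0), (179, 346.0), (180, 345.71), (181, 345.73), (182, 345.69), (183, 345.63)]
16 [(176, 346.01), (177, 346.02), (178, 346.02), (179, 346.03), (180, 346.01), (181, 346.0), (182, 346.0), (183, 345.98)]
17 [(176, 347.38), (177, 347.44), (178, 347.43), (179, 347.32), (180, 347.03), (181, 347.03), (182, 347.01), (183, 347.01)]
18 [(176, 346.59), (177, 346.45), (178, 346.43), (179, 346.41), (180, 346.38), (181, 346.4), (182, 346.34), (183, 346.02)]
```

Request:
play_rows([
  [0, 0, 0, 0, 0, 0, 40],
  [0, 0, 0, 0, 0, 0, 56],
  [0, 0, 0, 0, 0, 0, 56],
  [0, 0, 0, 0, 0, 0, 56],
  [0, 0, 0, 0, 0, 15, 56],
  [0, 0, 0, 0, 0, 35, 56],
  [0, 0, 0, 0, 0, 60, 56],
  [0, 0, 0, 0, 0, 90, 56],
  [0, 0, 0, 0, 0, 120, 56],
  [0, 0, 0, 0, 0, 120, 56],
])

```text
clock: 43.15
tcp_pos: [473.2, -161.1, 183.5]
eef_rot: [3.142, -0.008, -0.431]
wrist_force: [-0.0, 0.1, -0.0]
finger_gap: 55.8
```

Request:
play_rows([
  [0, 0, 0, -10, -30, 20, 56],
  [0, 0, 0, -20, -60, 20, 56],
  [0, 0, 0, -30, -90, 20, 56],
  [0, 0, 0, -40, -120, 20, 56],
  [0, 0, 0, -50, -150, 20, 56],
  [0, 0, 0, -60, -180, 20, 56],
  [0, 0, 0, -60, -180, 20, 56],
  [0, 0, 0, -60, -180, 20, 56],
  [0, 0, 0, -60, -180, 20, 56],
  [0, 0, 0, -60, -180, 20, 56],
])

```text
clock: 44.4
tcp_pos: [411.8, -339.5, 199.7]
eef_rot: [-3.142, -0.0, -0.43]
wrist_force: [-0.2, 0.2, -0.2]
finger_gap: 56.1
```

```bash
python3 look.py 19; python3 - <<'E'
from h import *
for i in (14,18,19):
    f=load(f"side{i}.npz")["frame"].astype(float); r=f[...,2]-f[...,:2].max(2); r[r<40]=0
    print(i,[(j,round(float(r[j,335:360]@np.arange(335,360)/r[j,335:360].sum()),2)) for j in range(176,184) if r[j,335:360].sum()>0])
a=load("top0.npz");b=load("top19.npz")
for (n,s) in (("carton",np.s_[145:185,290:330]),("bottle",np.s_[148:180,385:415]),("cup",np.s_[240:275,405:440])):
    g=[cv2.cvtColor(k["frame"],cv2.COLOR_BGR2GRAY)[s].astype(np.float32) for k in(a,b)];print(n,cv2.phaseCorrelate(*g))
cv2.imwrite("pics/fin.png",np.vstack([cv2.resize(load(f"{n}19.npz")["frame"],(640,400))[120:290] for n in("top","side")]))
E
```

```text
{'clock': 44.4, 'tcp_pos': [411.775, -339.457, 199.694], 'eef_rot': [-3.142, -0.0, -0.43], 'wrist_force': [-0.228, 0.21, -0.179], 'ft_torque': [-0.07, -0.028, -0.002], 'finger_gap': 56.125}
14 [(176, 346.18), (177, 346.01), (178, 346.0), (179, 346.0), (180, 345.71), (181, 345.73), (182, 345.69), (183, 345.63)]
18 [(176, 346.59), (177, 346.45), (178, 346.43), (179, 346.41), (180, 346.38), (181, 346.4), (182, 346.34), (183, 346.02)]
19 [(176, 346.48), (177, 346.37), (178, 346.34), (179, 346.36), (180, 346.36), (181, 346.36), (182, 346.32), (183, 346.0)]
carton ((0.02922310973842457, 0.06341865900485999), 0.9389615601301193)
bottle ((-0.07152857934569212, -0.04372939363999606), 0.9503087610006332)
cup ((0.051753240862428385, -0.10952890821456762), 0.5208201349517445)
```

View pics/fin.png

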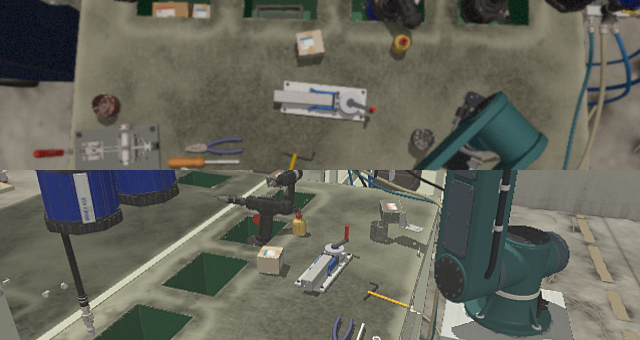

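View pics/l19.png

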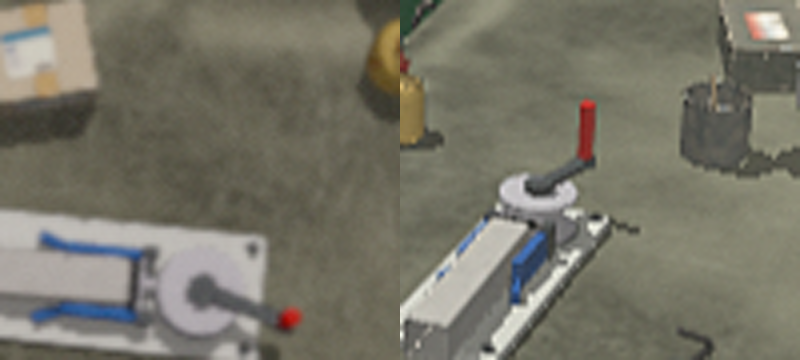

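```bash
python3 -c "
from bench import bot
print(bot.hand_in())"
```

```text
the job is handed in; nothing more can be done
None
```

The job is handed in: the tube is locked in the jig, the gripper is clear of everything, and the clock stood at about 44 s of the 72 s allowed. No verdict is reported.

- **Tube:** I laid it on the bed, slid it between the rails with almost no side force, and pushed it against the buffer to about 13 N. By the robot's own position, the ball was then about 18.3 mm from the cam's axis. That figure rests on the camera fit of the jig, good to about 2 mm.
- **Lever:** I pushed the post clockwise with one pad, and the force rose smoothly from about 1 N to 6.3 N.
- **Rollback and second push:** On release the post rolled back about 0.05 rad. I pushed it again to about 6.9 N and backed off slowly. It rolled back about as far again, so I put the final tightness at roughly 6 N, within the 5 to 7 N band.
- **Last checks:** The lever had not moved between backing off and clearing the gripper. The tube lies straight between the rails. The carton and bottle moved less than 0.2 pixel in the top camera (about 2.8 mm per pixel). The cup did too, but its image match was weaker.

I could not measure the cam's force on the ball directly. I judged it only from the force at the post, so whether it falls in the 18 to 45 N range is not confirmed. The two cameras also disagreed by 2 to 5 mm, so I relied on the top camera and on feel.

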